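Locate a machine bracket against two dowels and an end stop

ROBOT

A 7-joint arm with a two-finger parallel gripper is mounted at the origin on the work surface. World frame = base frame: x ahead of the robot, y to its left, z up, the work surface at z = 0. Lengths are in m, angles in rad, forces in N, time in s.
With the tool pointing down it reaches from about 0.4 to 0.9 m from the base axis. Payload 5.5 kg.
Tool frame: the origin (TCP) lies at the very end of the fingers, on their centre line; the grasp point (between the pads) lies hold_point_z behind it (hold_point_z is the distance from the TCP to the grasp point, in m); z points along the fingers, y is the direction in which the jaws open and shut (so a half turn about z gives the same grasp; the last joint's range is limited). The gripper opens to 92 mm and grips with 3 to 60 N. Pads are 19 mm wide; open, the fingers measure 130 mm over their backs; the gripper's body (75 mm by 190 mm) begins 47 mm behind the grasp point.
Start: joints at [1.377, 0.501, -0.427, 1.55, 0.221, 1.138, -0.21], TCP at [0.287, -0.583, 0.198] pointing down, gripper open.
Joint ranges: [-2.88, 2.88], [-0.31, 2.03], [-1.54, 1.56], [0.2, 2.42], [-1.41, 4.55], [0.19, 2.02], [-2.57, 2.57]. Speed limits (rad/s): [2.57, 2.57, 3.14, 3.14, 3.14, 3.14, 3.14].

INTERFACE

Orientations are given as a rotation vector (axis times angle).
In Python, from plant import * gives the robot as it stands. The module is installed in compiled form; this text tells all that it offers.
- The arm moves only by the tool jog_arm, never from a script. Its argument "series" is a list that holds one entry, the list of rows, each a list of 5 numbers: the finger opening in mm, from 0 to 91.8, then the shift along the tool's x, y, z in mm, then the turn about the tool's z in rad. In form: [[[jaw, dx, dy, dz, roll], ...]]. A call has 1 to 10 rows; each row is the pose to reach, as a shift and turn from the pose commanded when the call began, along the tool's axes at that moment; what a row does not reach only later rows make up. A row lasts 1/12 s, in which the tool goes at most 41.7 mm and 7.16 degrees, less where a joint would pass 70% of its speed; a pose out of reach is approached as far as the arm can. A call with a gripper value outside its range is refused whole. The fingers move at their own pace and stop on an object; "force" is the grip in N (left out, the last holds). Time passes only in rows, so rows that repeat a pose let the fingers close. It gives the time, the measured TCP pose, the force and the opening at its end, in the units of the state.
- get_obs(): the state, without advancing time (a new reading comes with each control period).
- get_image(name): name is "scene" or "top"; returns the picture (384x512x3 uint8, blue, green, red); there is no depth.
- camera_info(name): a dict with "intrinsics" (3x3 intrinsics, pixels), "camera_from_world" (4x4, takes a point from world to camera coordinates). Camera axes: x right, y down, z forward; pixel columns grow to the right and rows downward; lengths in m; the calibration is good to about 2 mm. A picture is of the moment at which its call begins. camera_info takes no time and is no camera call.
- close_job(): hands the job in, once; it reports no verdict.
The state is a dict: "time_s": time; "qpos": joint angles; "joint_velocities": joint speeds; "joint_efforts": joint torques, N m; "position": TCP position; "tool_rot": TCP orientation; "wrist_force": force on the tool from outside, world axes, zero at the start; "moment": the same for the moment, N m; "gripper_width": finger opening in m.
Only numpy, scipy, OpenCV 4.12 (cv2) and the standard library are available. Lean on these libraries where they do the work, as an engineer would, in place of code of your own. Each camera call takes 0.05 s, during which the arm holds its last target.

TASK

Pick up the aluminium bracket from the bench and lay it flat on the dark steel jig bed, its long side along the two brass dowels. Push it sideways until its long edge presses firmly on both dowels at once, then slide it along the dowels until its end presses firmly on the nose of the red stop's set screw, wherever that is set; a firm push is 8 to 14 N, and no dowel nor the stop may ever feel more than 20 N. Leave it flat, fully home on both dowels and the stop with no gap, let go, and leave the other things on the bench where they are.

Things in the scene. Friction and masses are not known exactly. Their poses are not given: they have to be found in the camera images.
- bracket: Aluminium bracket, loose, 0.27 to 0.48 kg. Flat base plate 90 mm (its x) by 140 mm (its y) by 12 mm thick, with an upright rib in the middle of its top: 12 mm thick (x), 60 mm long (y), 38 mm high, so its top is 50 mm above the underside. Origin: centre of the underside; z up. The same after a half turn, so either way round is right. It starts flat on the bench, within 0.6 rad of the world axes.
- jig: Dark steel jig bed, fixed to the bench, 18 mm high, flat on top, ground and oiled (friction about 0.25). Seen from its origin (on the bench, right below point seat) the bed reaches x -110 to +80 mm and y -120 to +110 mm in its own axes. Its x axis points at the row of dowels, its y axis (along the row) at the red stop. It stands on the left or the right side of the bench, the bracket on the other side.
- seat (a point): Point on top of the bed, 18 mm above the jig's origin, axes as the jig's: the bracket's origin lies at this x and height when it is fully home, bracket y parallel to jig y; along y it ends anywhere from 9 mm before to 9 mm beyond this point, as the set screw has it.
- dowel_a: Brass dowel pin, 12 mm diameter, upright, fixed, standing 22 mm above the bed. Origin: centre of its foot on the bed, at x +51, y +30 mm from seat. It locates the bracket's long edge.
- dowel_b: The second brass dowel pin, the same size, at x +51, y -54 mm from seat.
- end_stop: Red steel stop block, fixed on the bed, 50 mm (x) by 22 mm (y) by 30 mm high, its near face 85 mm from seat along jig y; origin on the bed, 70 mm from seat along jig y. A steel set screw goes through it along jig y; its round flat nose (16 mm diameter) sticks out towards the bracket and locates the bracket's end.
- nose_mid (a point): Middle setting of the nose face, 70 mm from seat along jig y, 9.5 mm above the bed. The real nose face is rigid but stands up to 9 mm before or beyond this, different each time and not reported: feel for it (or look). A thin brass feeler pin stands 2 mm out of the nose on a soft spring (0.1 to 0.25 N); the bracket is home when the pin is pushed in and its end bears on the nose.
- screw_bin: Bystander: blue open bin of screws, 100 by 130 by 45 mm, beyond the work. Origin: centre of the underside. Leave it alone.
- spray_can: Bystander: white can, 52 mm diameter, 130 mm high. Origin: centre of the underside. Leave it alone.
- carton: Bystander: cardboard carton 90 by 100 by 80 mm. Origin: centre of the underside. Leave it alone.
- screwdriver: Bystander: screwdriver 140 mm long, lying on the bench to the right of the work. Leave it alone.

How it is judged:
By the outcome, as a careful person would: the job done as asked, in the order asked, and still so for the second after the job is handed in, with the robot touching nothing.
It also fails if it takes over 69 s, if anything falls off the work surface, if the arm or the gripper's body presses on something with over 40 N, if the wrist force passes 120 N, or if a joint passes its speed limit or range.

## Working session

There is one attempt and no reset: what is moved stays moved. The work goes in short steps, Python scripts to look and compute and a tool call to move; the robot and the scene stay as the last step left them, time stands still between calls to the robot, and variables do not carry over. Pictures are saved under pics/ and viewed, and the job is handed in when it is done.

Besides the shell and the picture viewer there is one more tool, called after "Request:" in YAML: its name, and indented under it one key for each argument. jog_arm: Moves the arm, as the interface text tells. Its arguments: {"type":"object","properties":{"series":{"type":"array"},"force":{"type":"number"}},"required":["series"]}

```bash
mkdir -p pics; python3 - <<'E'
from plant import *
import cv2,numpy as np
o=get_obs()
for k,v in o.items(): print(k,np.round(v,4))
try: print(hold_point_z)
except Exception as e: print(e)
for n in("scene","top"):
    cv2.imwrite(f"pics/{n}0.png",get_image(n)); c=camera_info(n); print(n,c)
E
```

```text
time_s 0.0
qpos [ 1.3772  0.5019 -0.4268  1.5515  0.2208  1.1383 -0.2103]
joint_velocities [ 0.0009  0.0001 -0.0001  0.0005 -0.0004  0.0016 -0.    ]
joint_efforts [ 8.00000e-04 -5.66582e+01 -5.81600e+00 -2.79115e+01 -6.87000e-02
  3.06000e-02  2.00000e-04]
position [ 0.2863 -0.5827  0.1974]
tool_rot [-3.0581e+00 -7.1100e-01  6.0000e-04]
wrist_force [-0.5642  0.5818 -0.405 ]
moment [-0.0353 -0.0071  0.025 ]
gripper_width 0.0918
0.0188
scene {'intrinsics': array([[366.66881539,   0.        , 254.20409338],
       [  0.        , 366.66881539, 185.44502054],
       [  0.        ,   0.        ,   1.        ]]), 'camera_from_world': array([[-0.2105387 ,  0.97750761,  0.0123425 ,  0.13695135],
       [ 0.60983454,  0.14119488, -0.77984988, -0.32776804],
       [-0.76405189, -0.15666169, -0.62584489,  1.62628413],
       [ 0.        ,  0.        ,  0.        ,  1.        ]])}
top {'intrinsics': array([[371.38132595,   0.        , 260.98376844],
       [  0.        , 371.38132595, 190.50727439],
       [  0.        ,   0.        ,   1.        ]]), 'camera_from_world': array([[ 0.01581346, -0.99979152,  0.01291738, -0.0150232 ],
       [-0.99302682, -0.01721327, -0.11662519,  0.610792  ],
       [ 0.11682323, -0.01098305, -0.99309199,  0.91343604],
       [ 0.        ,  0.        ,  0.        ,  1.        ]])}
```

View pics/scene0.png

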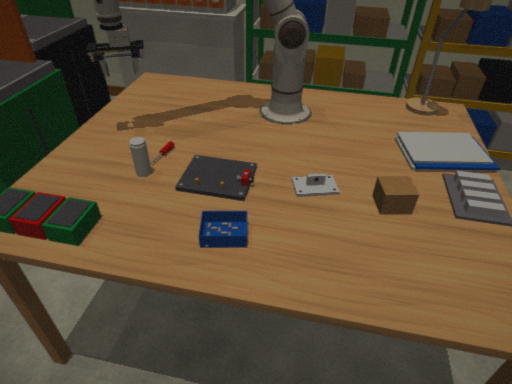

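View pics/top0.png

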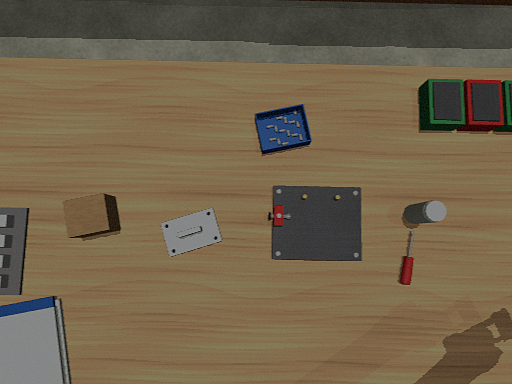

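The top view shows the jig at about (317,223), with its dowels at (305,197) and (337,197) and the red stop at (279,216). The bracket is at about (192,232). The bin is at (283,129), the can at (425,213), the screwdriver at (407,258) and the carton at (90,215). I'll zoom in.

```bash
python3 - <<'E'
import cv2
a=cv2.imread("pics/top0.png")
cv2.imwrite("pics/t_b.png",cv2.resize(a[195:270,145:245],None,fx=8,fy=8,interpolation=cv2.INTER_CUBIC))
cv2.imwrite("pics/t_j.png",cv2.resize(a[180:268,258:370],None,fx=6.8,fy=6.8,interpolation=cv2.INTER_CUBIC))
E
```

```text
(no output)
```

View pics/t_b.png

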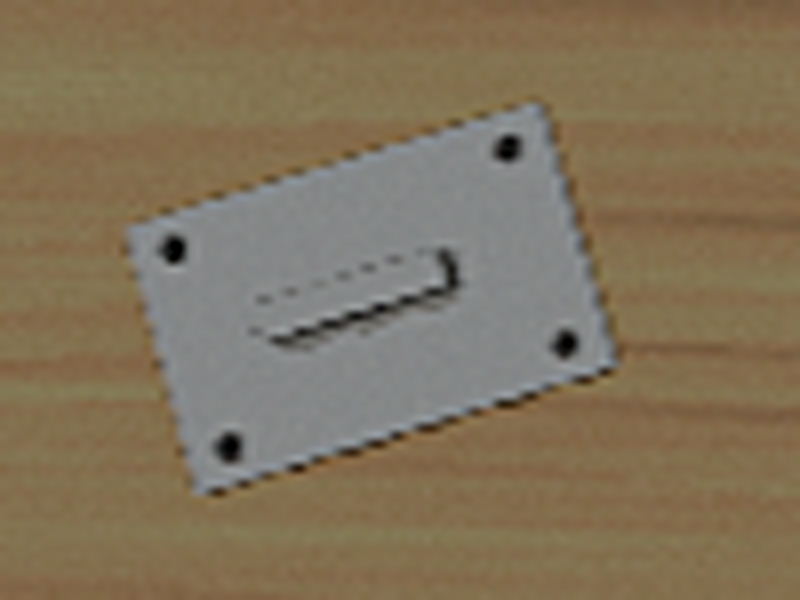

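View pics/t_j.png

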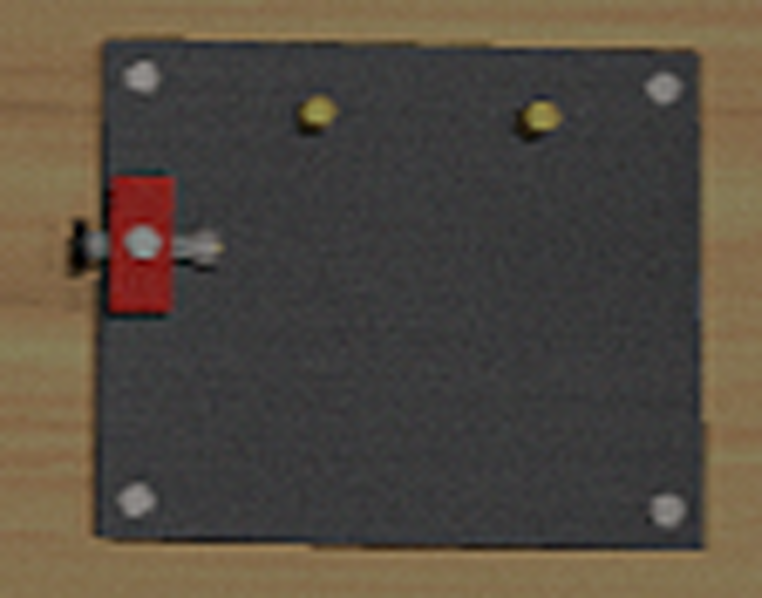

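```bash
cat > h.py <<'E'
from plant import *
import numpy as np,cv2
from scipy.optimize import least_squares
from scipy.spatial.transform import Rotation as R
def unproj(name,uv,z):
    c=camera_info(name);K=c["intrinsics"];T=c["camera_from_world"]
    uv=np.atleast_2d(np.asarray(uv,float)); r=np.linalg.solve(K,np.c_[uv,np.ones(len(uv))].T)
    d=T[:3,:3].T@r; o=-T[:3,:3].T@T[:3,3]
    s=(z-o[2])/d[2]; return (o[:,None]+d*s).T
def fitrect(P,Q):
    # model Q(2d) to P(2d): x,y,th
    f=lambda p:(np.array([[np.cos(p[2]),-np.sin(p[2])],[np.sin(p[2]),np.cos(p[2])]])@Q.T).T+p[:2]-P
    return f
E
python3 - <<'E'
from h import *
def full(p,s,off): return (np.array(p)+.5)/s-.5+np.array(off)
b=unproj("top",full([(128,228),(545,103),(615,370),(203,493)],8,(145,195)),.012)[:,:2]
j=unproj("top",full([(105,40),(697,52),(704,548),(97,538)],6.8,(258,180)),.018)[:,:2]
d=unproj("top",full([(319,110),(542,116)],6.8,(258,180)),.040)[:,:2]
n=unproj("top",full([(217,246)],6.8,(258,180)),.0275)
print(b,j,d,n)
for P,Q in((b,np.array([[45,70],[45,-70],[-45,-70],[-45,70]])/1e3),(j,np.array([[80,110],[80,-120],[-110,-120],[-110,110]])/1e3),(d,np.array([[51,30],[51,-54]])/1e3)):
    f=fitrect(P,Q); s=least_squares(f,[*P.mean(0),0]); print(s.x,np.round(1e3*f(s.x),1).tolist())
o=get_obs(); print(o['position'],R.from_rotvec(o['tool_rot']).as_matrix())
E
```

```text
[[0.52453908 0.25306754]
 [0.56722697 0.11981094]
 [0.48152747 0.09464317]
 [0.44048774 0.22516618]] [[ 0.62687116 -0.03628233]
 [ 0.62620558 -0.26418445]
 [ 0.43817979 -0.26392848]
 [ 0.43846539 -0.03554776]] [[ 0.59895621 -0.11574587]
 [ 0.59813156 -0.19938777]] [[ 0.5481257  -0.07900294  0.0275    ]]Traceback (most recent call last):
  File "<stdin>", line 9, in <module>
    return func(*args, **kwargs)
    vector_fun = VectorFunction(
        fun_wrapped,
    ...<6 lines>...
        workers=workers
    )
    self.J, dct = approx_derivative(
                  ~~~~~~~~~~~~~~~~~^
        self.fun_wrapped, self.x, f0=self.f, **finite_diff_options
        ^^^^^^^^^^^^^^^^^^^^^^^^^^^^^^^^^^^^^^^^^^^^^^^^^^^^^^^^^^
    )
    ^
    raise ValueError("`f0` passed has more than 1 dimension.")
ValueError: `f0` passed has more than 1 dimension.
```

```bash
python3 - <<'E'
from h import *
def full(p,s,off): return (np.array(p)+.5)/s-.5+np.array(off)
b=unproj("top",full([(128,228),(545,103),(615,370),(203,493)],8,(145,195)),.012)[:,:2]
j=unproj("top",full([(105,40),(697,52),(704,548),(97,538)],6.8,(258,180)),.018)[:,:2]
d=unproj("top",full([(319,110),(542,116)],6.8,(258,180)),.040)[:,:2]
for P,Q in((b,np.array([[45,70],[45,-70],[-45,-70],[-45,70]])/1e3),(j,np.array([[80,110],[80,-120],[-110,-120],[-110,110]])/1e3),(d,np.array([[51,30],[51,-54]])/1e3)):
    f=fitrect(P,Q); s=least_squares(lambda p:f(p).ravel(),[*P.mean(0),0]); print(s.x,np.round(1e3*f(s.x),1).tolist())
o=get_obs(); print(o['position'],R.from_rotvec(o['tool_rot']).as_matrix())
E
```

```text
[0.50344531 0.17317196 0.30608362] [[0.7, 0.4], [0.2, 0.2], [0.1, -1.8], [-1.0, 1.2]]
[ 0.54744197 -0.14502036 -0.00230623] [[0.8, 1.1], [1.0, -1.0], [-1.0, -0.8], [-0.8, 0.8]]
[ 0.54766466 -0.14506461 -0.00985882] [[0.0, 0.2], [-0.0, -0.2]]
[ 0.28636576 -0.58275112  0.19746841] [[ 8.97430202e-01  4.41155838e-01 -7.47092694e-04]
 [ 4.41156469e-01 -8.97428762e-01  1.60859046e-03]
 [ 3.91766018e-05 -1.77318244e-03 -9.99998427e-01]]
```

```bash
cat >> h.py <<'E'
def rel(x,y,z,tyaw):
    "target TCP and yaw of tool y axis -> mm shifts in tool axes, roll; prints state"
    o=get_obs();M=R.from_rotvec(o['tool_rot']).as_matrix();p=np.array(o['position'])
    d=M.T@(np.array([x,y,z])-p)*1e3
    cur=np.arctan2(M[1,1],M[0,1]); roll=-((tyaw-cur+np.pi)%(2*np.pi)-np.pi)
    print("t",round(o['time_s'],2),"pos",np.round(p*1e3,1),"yawy",round(cur,4),"F",np.round(o['wrist_force'],2),"w",round(o['gripper_width']*1e3,2),"tilt",np.round(M[:2,2],4))
    print("q",np.round(o['qpos'],2)," move",np.round(d,1),"roll",round(roll,4))
E
python3 -c "
from h import *
rel(.47,-.22,.2,.306)"
```

```text
t 0.1 pos [ 286.4 -582.8  197.5] yawy -1.1139 F [-0.53 -0.4  -0.27] w 91.84 tilt [-0.0007  0.0016]
q [ 1.38  0.5  -0.43  1.55  0.22  1.14 -0.21]  move [ 324.8 -244.5   -2.1] roll -1.4199
```

Request:
jog_arm:
  series:
    - [[60,32,-24,0,-0.12],[60,64,-48,0,-0.24],[60,97,-73,0,-0.36],[60,130,-98,0,-0.48],[60,162,-122,0,-0.6],[60,195,-147,0,-0.72],[60,227,-171,0,-0.84],[60,260,-196,0,-0.96],[60,292,-220,0,-1.08],[60,325,-245,0,-1.2]]

```text
time_s: 0.93
position: [0.4704, -0.2186, 0.1983]
tool_rot: [2.118, 2.321, -0.001]
wrist_force: [0.1, -0.7, 0.4]
gripper_width: 0.0602
```

```bash
python3 -c "
from h import *
rel(.5034,.1732,.12,.306)"
```

```text
t 0.93 pos [ 470.4 -218.6  198.3] yawy 0.0913 F [ 0.07 -0.66  0.36] w 60.2 tilt [-0.0004 -0.0005]
q [ 1.08  0.34 -0.84  1.87  0.29  1.06  0.22]  move [387.2  68.6  78.1] roll -0.2147
```

Request:
jog_arm:
  series:
    - [[45,39,7,0,-0.02],[45,78,14,0,-0.04],[45,116,21,0,-0.06],[45,155,27,5,-0.09],[45,194,34,10,-0.11],[45,232,41,20,-0.13],[45,271,48,30,-0.15],[45,310,55,40,-0.17],[45,348,62,55,-0.19],[45,387,69,70,-0.215]]

```text
time_s: 1.77
position: [0.5058, 0.1722, 0.1279]
tool_rot: [1.863, 2.529, -0.0]
wrist_force: [0.8, -0.1, 0.5]
gripper_width: 0.0451
```

```bash
python3 - <<'E'
from h import *
cv2.imwrite("pics/top1.png",cv2.resize(get_image("top")[180:280,140:250],None,fx=6,fy=6,interpolation=cv2.INTER_CUBIC))
cv2.imwrite("pics/sc1.png",cv2.resize(get_image("scene")[130:220,260:370],None,fx=6,fy=6,interpolation=cv2.INTER_CUBIC))
rel(.5034,.1732,.016,.306)
E
```

```text
t 1.87 pos [502.6 179.7 127.1] yawy 0.3136 F [-0.61  0.27  0.13] w 44.91 tilt [-0.0031  0.0052]
q [ 0.33  0.51 -0.91  1.9   0.47  0.97 -0.48]  move [ -7.   -1.1 111.1] roll 0.0076
```

View pics/sc1.png

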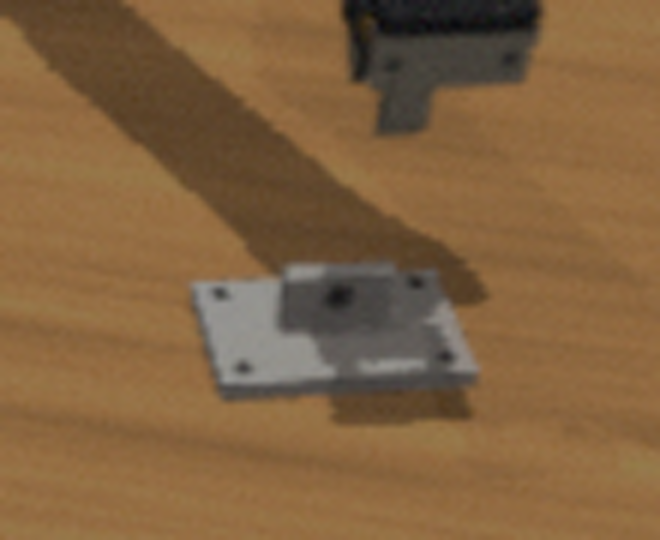

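The scene view shows the bracket undisturbed at about (330,325) in the crop, with the gripper above it. Descending now.

Request:
jog_arm:
  series:
    - [[45,0,0,10,0],[45,0,0,25,0],[45,0,0,40,0],[45,0,0,48,0],[45,0,0,52,0],[45,0,0,52,0],[45,0,0,52,0]]

```text
time_s: 2.45
position: [0.5061, 0.17, 0.0769]
tool_rot: [1.865, 2.528, 0.0]
wrist_force: [-0.1, 0.1, 0.8]
gripper_width: 0.0452
```

```bash
python3 - <<'E'
from h import *
rel(.5034,.1732,.016,.306)
E
```

```text
t 2.45 pos [506.1 170.   76.9] yawy 0.2997 F [-0.08  0.1   0.84] w 45.18 tilt [ 0.0003 -0.0001]
q [ 0.29  0.57 -0.85  1.93  0.55  0.89 -0.54]  move [ 3.8 -1.7 60.9] roll -0.0063
```

Request:
jog_arm:
  series:
    - [[45,2,-1,10,-0.006],[45,4,-2,25,-0.006],[45,4,-2,40,-0.006],[45,4,-2,50,-0.006],[45,4,-2,57,-0.006],[45,4,-2,60,-0.006],[45,4,-2,60,-0.006],[45,4,-2,60,-0.006]]

```text
time_s: 3.12
position: [0.5029, 0.1742, 0.0168]
tool_rot: [-1.855, -2.535, -0.0]
wrist_force: [0.0, 0.7, 0.4]
gripper_width: 0.0451
```

```bash
python3 - <<'E'
from h import *
rel(.5034,.1732,.016,.306)
cv2.imwrite("pics/sc2.png",cv2.resize(get_image("scene")[130:220,260:370],None,fx=6,fy=6,interpolation=cv2.INTER_CUBIC))
E
```

```text
t 3.12 pos [502.9 174.2  16.8] yawy 0.3072 F [0.04 0.73 0.38] w 45.12 tilt [0.0002 0.0002]
q [ 0.22  0.66 -0.77  1.96  0.65  0.78 -0.62]  move [-1.1  0.2  0.8] roll 0.0012
```

View pics/sc2.png

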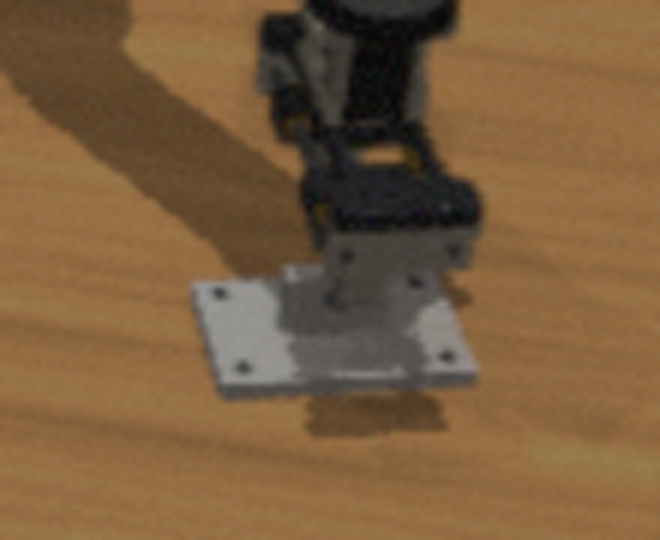

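The fingers straddle the rib at about (335,295), clear of the plate. Closing.

Request:
jog_arm:
  series:
    - [[30,0,0,0,0],[15,0,0,0,0],[8,0,0,0,0],[8,0,0,0,0],[8,0,0,0,0],[8,0,0,0,0],[8,0,0,0,0]]
  force: 45

```text
time_s: 3.75
position: [0.5031, 0.1741, 0.0169]
tool_rot: [1.855, 2.535, 0.001]
wrist_force: [1.6, -0.0, 0.8]
gripper_width: 0.0113
```

Request:
jog_arm:
  series:
    - [[8,0,0,-4,0],[8,0,0,-15,0],[8,0,0,-30,0],[8,0,0,-45,0],[8,0,0,-60,0],[8,0,0,-70,0],[8,0,0,-75,0],[8,0,0,-75,0]]

```text
time_s: 4.42
position: [0.5037, 0.1742, 0.0934]
tool_rot: [1.855, 2.533, 0.003]
wrist_force: [0.4, 0.1, -2.8]
gripper_width: 0.0111
```

```bash
python3 - <<'E'
from h import *
rel(.527,-.162,.09,0)
cv2.imwrite("pics/sc3.png",cv2.resize(get_image("scene")[110:220,240:370],None,fx=6,fy=5,interpolation=cv2.INTER_CUBIC))
cv2.imwrite("pics/top3.png",cv2.resize(get_image("top")[170:280,130:260],None,fx=6,fy=5,interpolation=cv2.INTER_CUBIC))
E
```

```text
t 4.42 pos [503.7 174.2  93.4] yawy 0.3068 F [ 0.43  0.08 -2.77] w 11.13 tilt [0.0027 0.0003]
q [ 0.3   0.55 -0.87  1.93  0.53  0.91 -0.53]  move [-327.6  -79.3    3.3] roll 0.3068
```

View pics/sc3.png

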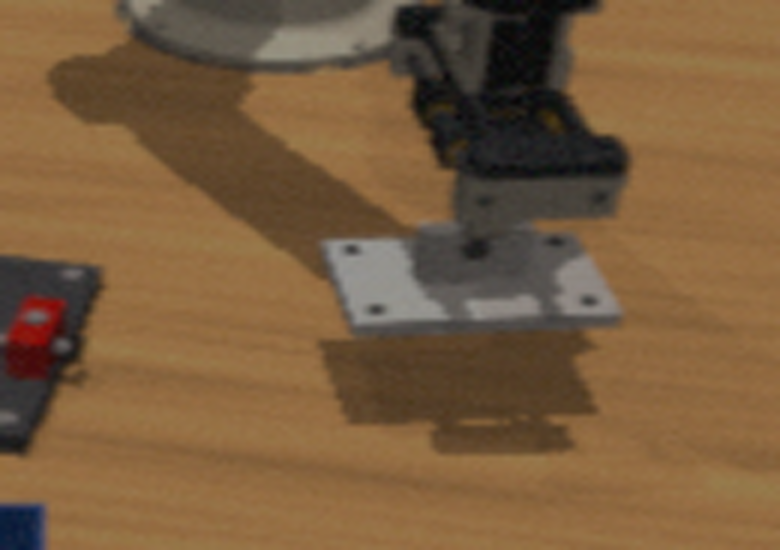

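The bracket is held level. Carrying it over to the jig.

Request:
jog_arm:
  series:
    - [[8,-15,-3,0,0.03],[8,-45,-10,0,0.06],[8,-82,-18,-3,0.1],[8,-120,-27,-5,0.14],[8,-158,-35,-5,0.18],[8,-196,-43,-5,0.22],[8,-234,-52,-5,0.26],[8,-272,-60,-5,0.29],[8,-302,-66,-5,0.307],[8,-320,-70,-5,0.307]]

```text
time_s: 5.35
position: [0.5315, -0.1576, 0.0954]
tool_rot: [-2.228, -2.214, 0.004]
wrist_force: [-0.1, -0.0, -2.8]
gripper_width: 0.0109
```

Request:
jog_arm:
  series:
    - [[8,-7,0,0,0],[8,-10,0,0,0],[8,-10,0,0,0],[8,-10,0,0,0],[8,-10,0,0,0]]

```text
time_s: 5.77
position: [0.5327, -0.1597, 0.0966]
tool_rot: [-2.217, -2.224, -0.001]
wrist_force: [-0.9, -0.1, -3.2]
gripper_width: 0.0113
```

```bash
python3 - <<'E'
from h import *
rel(.535,-.165,.0368,-0.003)
cv2.imwrite("pics/sc4.png",cv2.resize(get_image("scene")[120:220,150:280],None,fx=6,fy=5.5,interpolation=cv2.INTER_CUBIC))
cv2.imwrite("pics/top4.png",cv2.resize(get_image("top")[170:280,250:380],None,fx=6,fy=5.4,interpolation=cv2.INTER_CUBIC))
E
```

```text
t 5.77 pos [ 532.7 -159.7   96.6] yawy 0.0033 F [-0.91 -0.06 -3.15] w 11.26 tilt [-0.0002  0.0011]
q [ 0.83  0.54 -0.76  1.87  0.47  0.92 -0.14]  move [-5.3  2.3 59.8] roll 0.0063
```

View pics/sc4.png

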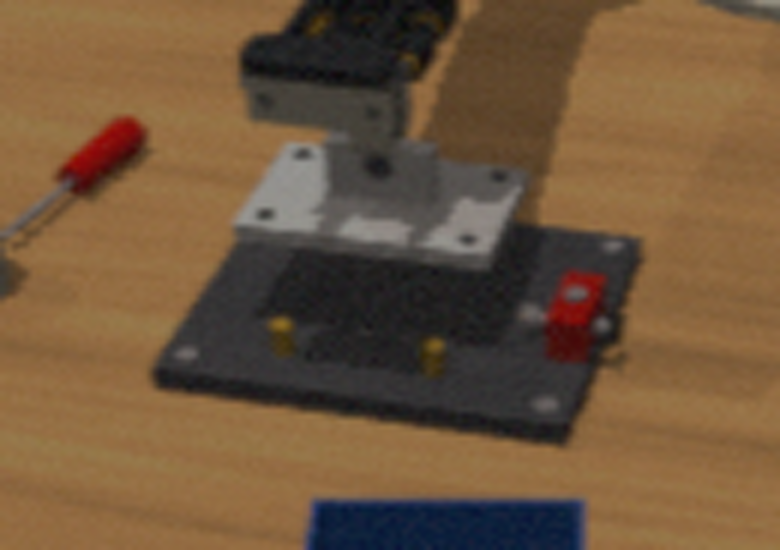

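View pics/top4.png

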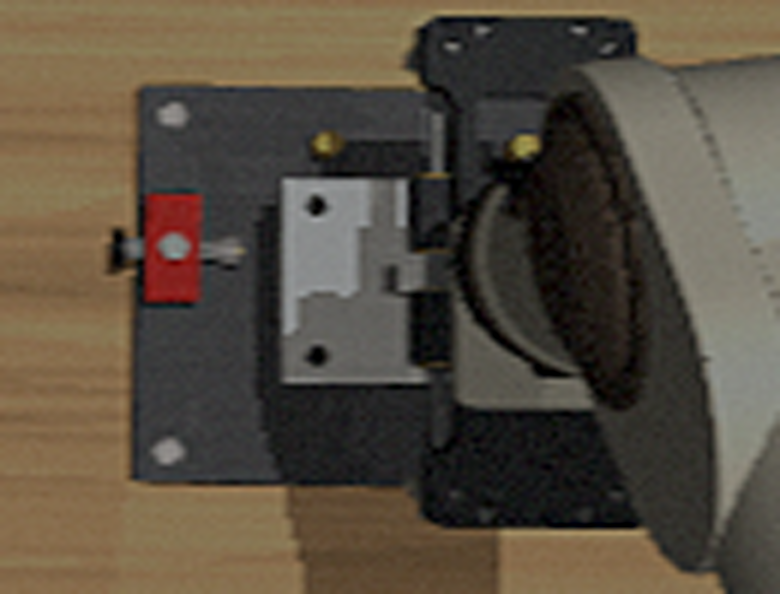

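Request:
jog_arm:
  series:
    - [[8,-2,1,15,0.004],[8,-4,2,30,0.006],[8,-5,2,42,0.006],[8,-5,2,51,0.006],[8,-5,2,56,0.006],[8,-5,2,58,0.006],[8,-5,2,58,0.006],[8,-5,2,58,0.006]]
  force: 60

```text
time_s: 6.53
position: [0.535, -0.167, 0.0389]
tool_rot: [2.228, 2.215, 0.001]
wrist_force: [0.1, 0.3, -2.5]
gripper_width: 0.0106
```

```bash
cat >> h.py <<'E'
def st(n=4):
    A=[];
    for i in range(n):
        o=get_obs();A.append(np.r_[o['wrist_force'],o['moment'],o['position']])
    A=np.array(A);print("t",round(o['time_s'],2),"F",np.round(A[:,:3].mean(0),2),"M",np.round(A[:,3:6].mean(0),3),"p",np.round(A[:,6:].mean(0)*1e3,2),"rv",np.round(o['tool_rot'],4),"w",round(o['gripper_width']*1e3,2))
    M=R.from_rotvec(o['tool_rot']).as_matrix();print("yawy",round(np.arctan2(M[1,1],M[0,1]),4),"tilt",np.round(M[:2,2],4))
E
python3 - <<'E'
from h import *
rel(.535,-.165,.0368,-0.003)
st()
E
```

```text
t 6.53 pos [ 535.  -167.    38.9] yawy -0.0058 F [ 0.09  0.26 -2.5 ] w 10.63 tilt [0.0005 0.0002]
q [ 0.79  0.63 -0.7   1.89  0.54  0.82 -0.2 ]  move [ 2.  -0.   2.1] roll -0.0028
t 6.53 F [ 0.09  0.26 -2.5 ] M [-0.025 -0.106 -0.002] p [ 535.02 -167.04   38.86] rv [2.2277e+00 2.2148e+00 7.0000e-04] w 10.63
yawy -0.0058 tilt [0.0005 0.0002]
```

Request:
jog_arm:
  series:
    - [[8,1,0,1,0],[8,1,0,2,0],[8,1,0,3,0],[8,1,0,3.5,0],[8,1,0,4,0],[8,1,0,4,0],[8,1,0,4,0]]

```text
time_s: 7.12
position: [0.5348, -0.1663, 0.0349]
tool_rot: [2.228, 2.215, -0.0]
wrist_force: [-1.5, -0.0, -0.9]
gripper_width: 0.0105
```

```bash
python3 - <<'E'
from h import *
st()
E
```

```text
t 7.12 F [-1.48 -0.01 -0.89] M [ 0.021  0.064 -0.018] p [ 534.76 -166.34   34.91] rv [ 2.2279e+00  2.2145e+00 -1.0000e-04] w 10.5
yawy -0.006 tilt [ 0.0002 -0.0003]
```

Request:
jog_arm:
  series:
    - [[8,0,0,0.3,0],[8,0,0,0.3,0],[8,0,0,0.3,0]]

```text
time_s: 7.37
position: [0.5347, -0.1664, 0.0349]
tool_rot: [2.228, 2.214, -0.0]
wrist_force: [-3.2, 0.6, 5.3]
gripper_width: 0.0109
```

```bash
python3 - <<'E'
from h import *
st()
E
```

```text
t 7.37 F [-3.21  0.6   5.32] M [ 0.05   0.562 -0.047] p [ 534.75 -166.38   34.86] rv [ 2.2277e+00  2.2145e+00 -5.0000e-04] w 10.91
yawy -0.006 tilt [ 0.0001 -0.0005]
```

Request:
jog_arm:
  series:
    - [[8,0,0,0,0],[8,0,0,0,0]]

```text
time_s: 7.53
position: [0.5348, -0.1663, 0.0349]
tool_rot: [2.228, 2.215, -0.0]
wrist_force: [-3.6, 0.1, 5.5]
gripper_width: 0.0105
```

```bash
python3 - <<'E'
from h import *
st()
E
```

```text
t 7.53 F [-3.6   0.08  5.53] M [ 0.027  0.525 -0.005] p [ 534.76 -166.33   34.86] rv [ 2.2277e+00  2.2145e+00 -4.0000e-04] w 10.5
yawy -0.006 tilt [ 0.0001 -0.0005]
```

Request:
jog_arm:
  series:
    - [[8,1,1,-0.2,0],[8,3,3,-0.2,0],[8,5,5,-0.2,0],[8,7,7,-0.2,0],[8,8,8.5,-0.2,0],[8,8,9.5,-0.2,0],[8,8,10,-0.2,0],[8,8,10,-0.2,0],[8,8,10,-0.2,0]]

```text
time_s: 8.28
position: [0.5447, -0.1578, 0.0348]
tool_rot: [-2.227, -2.215, 0.0]
wrist_force: [-4.2, -0.7, 6.6]
gripper_width: 0.0106
```

```bash
python3 - <<'E'
from h import *
st()
E
```

```text
t 8.28 F [-4.15 -0.67  6.59] M [-0.233  0.757 -0.   ] p [ 544.69 -157.79   34.84] rv [-2.2273e+00 -2.2150e+00  4.0000e-04] w 10.56
yawy -0.0055 tilt [-0.0004  0.0001]
```

Request:
jog_arm:
  series:
    - [[8,0,0,-0.25,0],[8,0,0,-0.25,0],[8,0,0,-0.25,0]]

```text
time_s: 8.53
position: [0.5447, -0.1578, 0.0349]
tool_rot: [-2.227, -2.215, -0.0]
wrist_force: [-3.8, -0.4, 5.5]
gripper_width: 0.0105
```

```bash
python3 - <<'E'
from h import *
st()
E
```

```text
t 8.53 F [-3.77 -0.45  5.55] M [-0.253  0.552  0.007] p [ 544.71 -157.83   34.88] rv [-2.2274e+00 -2.2149e+00 -1.0000e-04] w 10.5
yawy -0.0056 tilt [-0.0002  0.0003]
```

Request:
jog_arm:
  series:
    - [[8,0,0.3,0,0],[8,0,0.5,0,0],[8,0,0.5,0,0]]

```text
time_s: 8.78
position: [0.545, -0.1578, 0.0348]
tool_rot: [-2.227, -2.215, 0.0]
wrist_force: [-3.0, -1.2, 6.5]
gripper_width: 0.0107
```

```bash
python3 - <<'E'
from h import *
st()
E
```

```text
t 8.78 F [-2.98 -1.16  6.52] M [-0.173  0.728  0.014] p [ 544.99 -157.77   34.85] rv [-2.2271e+00 -2.2147e+00  4.0000e-04] w 10.71
yawy -0.0056 tilt [-0.0007  0.0003]
```

Request:
jog_arm:
  series:
    - [[8,0,0.2,-0.3,0],[8,0,0.4,-0.6,0],[8,0,0.5,-0.6,0],[8,0,0.5,-0.6,0]]

```text
time_s: 9.12
position: [0.5458, -0.1576, 0.0349]
tool_rot: [-2.227, -2.215, -0.001]
wrist_force: [0.4, 0.3, -2.8]
gripper_width: 0.0105
```

```bash
python3 - <<'E'
from h import *
st()
E
```

```text
t 9.12 F [ 0.39  0.34 -2.82] M [-0.029 -0.099 -0.052] p [ 545.78 -157.61   34.95] rv [-2.2270e+00 -2.2149e+00 -1.2000e-03] w 10.48
yawy -0.0055 tilt [0.    0.001]
```

Request:
jog_arm:
  series:
    - [[8,0,0.3,0.15,0],[8,0,0.6,0.15,0],[8,0,0.8,0.15,0],[8,0,0.8,0.15,0]]

```text
time_s: 9.45
position: [0.5466, -0.1583, 0.0352]
tool_rot: [-2.228, -2.215, -0.0]
wrist_force: [0.2, 0.3, -2.1]
gripper_width: 0.0105
```

```bash
python3 - <<'E'
from h import *
st()
E
```

```text
t 9.45 F [ 0.2   0.3  -2.14] M [-0.03  -0.137  0.035] p [ 546.58 -158.26   35.16] rv [-2.2280e+00 -2.2148e+00 -3.0000e-04] w 10.46
yawy -0.006 tilt [0.0001 0.0002]
```

Request:
jog_arm:
  series:
    - [[8,0,0.2,0.2,0],[8,0,0.4,0.3,0],[8,0,0.5,0.3,0],[8,0,0.5,0.3,0]]

```text
time_s: 9.78
position: [0.5471, -0.1583, 0.035]
tool_rot: [2.228, 2.215, 0.0]
wrist_force: [0.0, -0.1, -1.9]
gripper_width: 0.0103
```

```bash
python3 - <<'E'
from h import *
st()
E
```

```text
t 9.78 F [ 0.03 -0.09 -1.92] M [-0.019 -0.081  0.012] p [ 547.05 -158.3    34.97] rv [2.2281e+00 2.2147e+00 1.0000e-04] w 10.26
yawy -0.006 tilt [0.0001 0.    ]
```

Request:
jog_arm:
  series:
    - [[8,0,0.2,0.1,0],[8,0,0.4,0.1,0],[8,0,0.5,0.1,0],[8,0,0.5,0.1,0]]

```text
time_s: 10.12
position: [0.5476, -0.1583, 0.0349]
tool_rot: [2.228, 2.215, 0.0]
wrist_force: [-0.5, -0.6, -1.9]
gripper_width: 0.0109
```

```bash
python3 - <<'E'
from h import *
st()
E
```

```text
t 10.12 F [-0.54 -0.59 -1.9 ] M [-0.006 -0.09  -0.053] p [ 547.59 -158.33   34.92] rv [2.2280e+00 2.2147e+00 1.0000e-04] w 10.92
yawy -0.006 tilt [ 0.0001 -0.    ]
```

Request:
jog_arm:
  series:
    - [[8,0,0.2,0,0],[8,0,0.4,0,0],[8,0,0.5,0,0],[8,0,0.5,0,0]]

```text
time_s: 10.45
position: [0.5481, -0.1583, 0.0349]
tool_rot: [2.228, 2.215, 0.0]
wrist_force: [-0.8, 0.1, -1.4]
gripper_width: 0.0104
```

```bash
python3 - <<'E'
from h import *
st()
E
```

```text
t 10.45 F [-0.78  0.13 -1.38] M [ 0.001 -0.035 -0.045] p [ 548.06 -158.31   34.92] rv [2.228  2.2147 0.    ] w 10.43
yawy -0.006 tilt [ 0.0001 -0.    ]
```

Request:
jog_arm:
  series:
    - [[8,0,0.2,0,0],[8,0,0.4,0,0],[8,0,0.4,0,0]]

```text
time_s: 10.7
position: [0.5483, -0.1583, 0.0349]
tool_rot: [-2.228, -2.215, 0.0]
wrist_force: [-1.0, 0.3, -0.2]
gripper_width: 0.0109
```

```bash
python3 - <<'E'
from h import *
st()
E
```

```text
t 10.7 F [-1.03  0.29 -0.25] M [-0.022  0.13  -0.055] p [ 548.25 -158.31   34.91] rv [-2.2279e+00 -2.2147e+00  4.0000e-04] w 10.85
yawy -0.006 tilt [-0.0003 -0.0001]
```

Request:
jog_arm:
  series:
    - [[8,0,0.2,0,0],[8,0,0.4,0,0],[8,0,0.4,0,0]]

```text
time_s: 10.95
position: [0.5483, -0.1584, 0.0349]
tool_rot: [-2.228, -2.214, 0.001]
wrist_force: [-2.8, 0.2, 1.7]
gripper_width: 0.0107
```

```bash
python3 - <<'E'
from h import *
st()
E
```

```text
t 10.95 F [-2.82  0.22  1.73] M [-0.003  0.649 -0.026] p [ 548.27 -158.37   34.91] rv [-2.2278e+00 -2.2143e+00  1.4000e-03] w 10.69
yawy -0.0061 tilt [-0.001  -0.0002]
```

Request:
jog_arm:
  series:
    - [[8,0,0.3,0,0],[8,0,0.6,0,0],[8,0,0.6,0,0]]

```text
time_s: 11.2
position: [0.5483, -0.1583, 0.0349]
tool_rot: [-2.227, -2.214, 0.003]
wrist_force: [-5.6, 1.3, 4.9]
gripper_width: 0.0104
```

```bash
python3 - <<'E'
from h import *
st()
E
```

```text
t 11.2 F [-5.59  1.32  4.89] M [0.088 1.157 0.011] p [ 548.27 -158.32   34.87] rv [-2.2272 -2.2137  0.0027] w 10.38
yawy -0.0061 tilt [-0.0022 -0.0003]
```

Request:
jog_arm:
  series:
    - [[8,0,0.3,-0.3,0],[8,0,0.6,-0.5,0],[8,0,0.6,-0.5,0]]

```text
time_s: 11.45
position: [0.5484, -0.1583, 0.035]
tool_rot: [-2.227, -2.213, 0.003]
wrist_force: [-4.9, 0.2, 2.7]
gripper_width: 0.0107
```

```bash
python3 - <<'E'
from h import *
st()
E
```

```text
t 11.45 F [-4.91  0.2   2.68] M [ 0.069  1.222 -0.004] p [ 548.42 -158.34   35.03] rv [-2.2268 -2.2132  0.0034] w 10.69
yawy -0.0061 tilt [-0.003  -0.0001]
```

Pushing through the rib tilts the held bracket: tilt is already 3 mrad, and the push height is well above the dowel contact. I'll release it flat here and push low on the plate edges with closed fingers, so the force lines up with the dowels and the nose.

Request:
jog_arm:
  series:
    - [[8,0,-0.6,0.2,0],[8,0,-1.2,0.4,0],[8,0,-1.6,0.4,0],[8,0,-1.6,0.4,0]]

```text
time_s: 11.78
position: [0.5484, -0.1583, 0.0349]
tool_rot: [2.228, 2.215, 0.0]
wrist_force: [-3.0, 0.2, 0.3]
gripper_width: 0.0109
```

```bash
python3 - <<'E'
from h import *
st()
E
```

```text
t 11.78 F [-2.96  0.19  0.33] M [ 0.024  0.644 -0.031] p [ 548.36 -158.33   34.92] rv [2.2281e+00 2.2148e+00 1.0000e-04] w 10.86
yawy -0.006 tilt [0. 0.]
```

Request:
jog_arm:
  series:
    - [[16,0,-0.3,0,0],[24,0,-0.3,0,0],[34,0,-0.3,0,0],[34,0,-0.3,0,0],[34,0,-0.3,0,0]]

```text
time_s: 12.2
position: [0.5488, -0.1583, 0.0352]
tool_rot: [2.227, 2.214, 0.001]
wrist_force: [-0.7, -0.3, 0.2]
gripper_width: 0.033
```

```bash
python3 - <<'E'
from h import *
st()
E
```

```text
t 12.2 F [-0.69 -0.29  0.21] M [-0.053 -0.045  0.026] p [ 548.8  -158.32   35.22] rv [2.2275e+00 2.2142e+00 1.3000e-03] w 33.04
yawy -0.006 tilt [ 0.0012 -0.    ]
```

Request:
jog_arm:
  series:
    - [[34,0,0,-5,0],[34,0,0,-25,0],[34,0,0,-45,0],[34,0,0,-55,0],[34,0,0,-60,0],[34,0,0,-60,0]]

```text
time_s: 12.7
position: [0.5491, -0.1586, 0.0962]
tool_rot: [2.227, 2.213, 0.001]
wrist_force: [0.6, -0.1, -0.9]
gripper_width: 0.034
```

```bash
python3 - <<'E'
from h import *
rel(.4555,-.157,.095,-0.006)
st()
cv2.imwrite("pics/sc5.png",cv2.resize(get_image("scene")[120:220,150:280],None,fx=6,fy=5.5,interpolation=cv2.INTER_CUBIC))
E
```

```text
t 12.7 pos [ 549.1 -158.6   96.2] yawy -0.0062 F [ 0.58 -0.06 -0.9 ] w 34.01 tilt [ 0.0023 -0.001 ]
q [ 0.81  0.57 -0.75  1.83  0.47  0.93 -0.16]  move [  1.1 -93.6   1. ] roll -0.0002
t 12.7 F [ 0.58 -0.06 -0.9 ] M [ 0.017 -0.122  0.031] p [ 549.07 -158.63   96.25] rv [2.2266e+00 2.2129e+00 1.4000e-03] w 34.01
yawy -0.0062 tilt [ 0.0023 -0.001 ]
```

View pics/sc5.png

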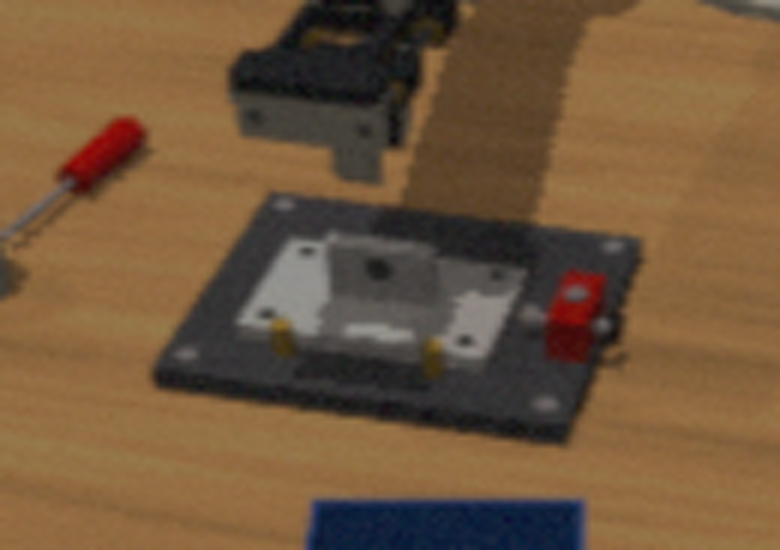

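The bracket lies flat against the dowels at crop (282,338) and (432,355), about 10 mm short of the nose at (530,313). Moving to the rear long edge with the fingers closed.

Request:
jog_arm:
  series:
    - [[20,0,-15,0,0],[10,0,-40,0,0],[0,1,-65,0,0],[0,1,-78,0,0],[0,1,-83,10,0],[0,1,-83,30,0],[0,1,-83,50,0],[0,1,-83,62,0],[0,1,-83,66,0],[0,1,-83,66,0]]

```text
time_s: 13.58
position: [0.4643, -0.156, 0.0274]
tool_rot: [-2.225, -2.213, 0.001]
wrist_force: [0.1, 0.1, 0.6]
gripper_width: 0.0006
```

Request:
jog_arm:
  series:
    - [[0,0,0,2,0],[0,0,0,6,0],[0,0,0,8,0],[0,0,0,8,0]]

```text
time_s: 13.92
position: [0.4653, -0.157, 0.0211]
tool_rot: [2.228, 2.214, 0.0]
wrist_force: [0.4, 0.0, -0.6]
gripper_width: 0.0001
```

```bash
python3 - <<'E'
from h import *
rel(.484,-.157,.022,-0.006)
st()
cv2.imwrite("pics/sc6.png",cv2.resize(get_image("scene")[120:220,150:280],None,fx=6,fy=5.5,interpolation=cv2.INTER_CUBIC))
E
```

```text
t 13.92 pos [ 465.3 -157.    21.1] yawy -0.0061 F [ 0.42  0.01 -0.58] w 0.12 tilt [ 0.0004 -0.0003]
q [ 0.84  0.56 -0.7   2.06  0.55  0.71 -0.22]  move [ 0.1 18.7 -0.9] roll -0.0001
t 13.92 F [ 0.42  0.01 -0.58] M [-0.01  -0.092 -0.047] p [ 465.3  -156.96   21.05] rv [2.2278e+00 2.2144e+00 1.0000e-04] w 0.12
yawy -0.0061 tilt [ 0.0004 -0.0003]
```

View pics/sc6.png

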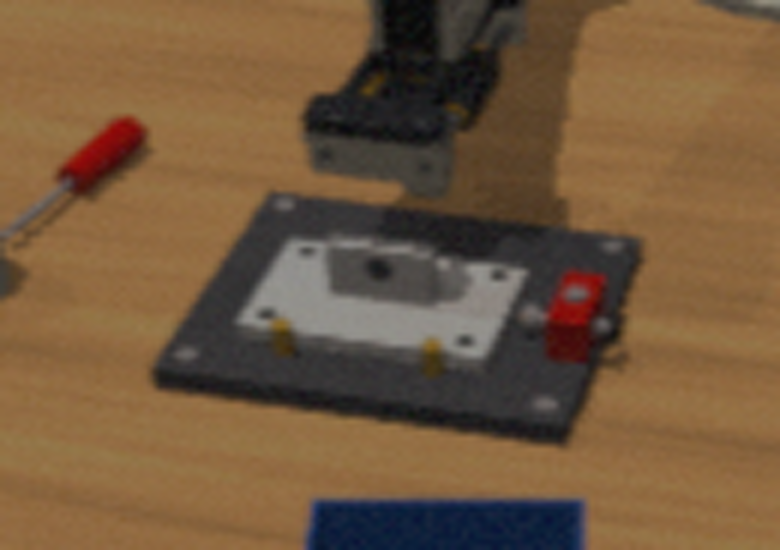

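```bash
python3 - <<'E'
from h import *
for n in ("scene",):
    c=camera_info(n);K=c["intrinsics"];T=c["camera_from_world"]
    for X in ([.465,-.157,.021],[.503,-.157,.030],[.465,-.157,.04]):
        p=K@(T[:3,:3]@np.array(X)+T[:3,3]); p=p[:2]/p[2]; print((p-[150,120])*[6,5.5])
E
```

```text
[429.38855598 229.83851728]
[410.03771554 252.33365661]
[427.96180428 205.10256975]
```

```bash
python3 - <<'E'
from h import *
a=get_image("scene")[140:180,190:250]
a=np.clip((a/255.)**.5*255,0,255).astype(np.uint8)
cv2.imwrite("pics/sc7.png",cv2.resize(a,None,fx=13,fy=13,interpolation=cv2.INTER_CUBIC))
E
```

```text
(no output)
```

View pics/sc7.png

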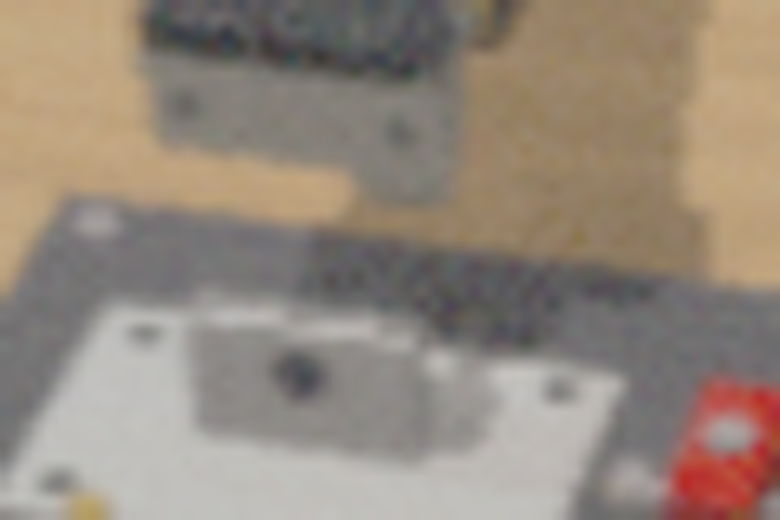

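```bash
python3 - <<'E'
from h import *
print("sc5 tip",unproj("scene",[[150+355/6,120+181/5.5]],.0962), "sc7 tip",unproj("scene",[[190+400/13,140+200/13]],.021),unproj("scene",[[190+400/13,140+200/13]],.06))
c=camera_info("scene");K=c["intrinsics"];T=c["camera_from_world"]
def pr(X):
    p=K@(T[:3,:3]@np.array(X)+T[:3,3]); return (p[:2]/p[2]).round(1)
print(pr([.549,-.1586,.0962]),(150+355/6,120+181/5.5)); print(pr(get_obs()['position']))
cv2.imwrite("pics/top7.png",cv2.resize(get_image("top")[170:280,250:380],None,fx=6,fy=5.4,interpolation=cv2.INTER_CUBIC))
st()
E
```

```text
sc5 tip [[ 0.52831464 -0.17707651  0.0962    ]] sc7 tip [[ 0.42731452 -0.17085167  0.021     ]] [[ 0.48237159 -0.15302424  0.06      ]]
[212.7 157.2] (209.16666666666666, 152.9090909090909)
[221.5 161.8]
t 14.07 F [ 0.14 -0.52 -0.78] M [ 0.021 -0.143  0.062] p [ 465.37 -156.92   21.29] rv [2.2276e+00 2.2144e+00 2.0000e-04] w 0.4
yawy -0.006 tilt [ 0.0005 -0.0003]
```

View pics/top7.png

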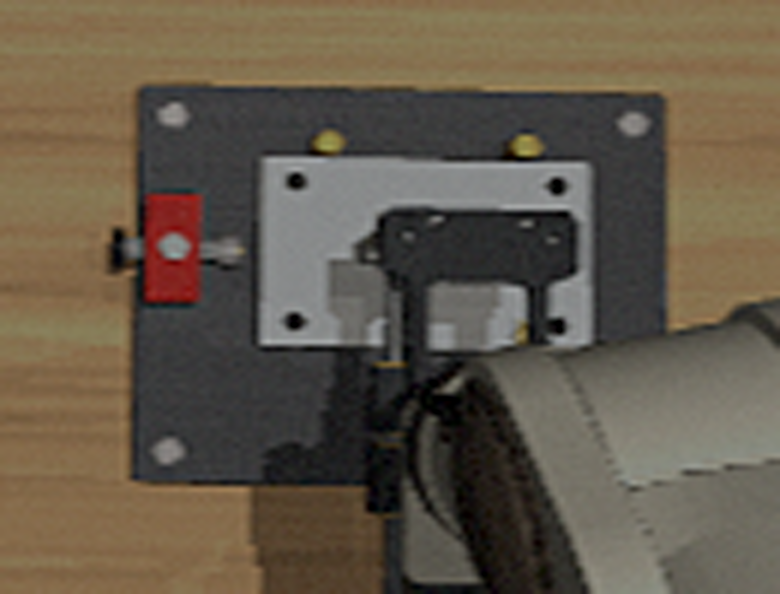

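```bash
python3 - <<'E'
from h import *
c=camera_info("scene");K=c["intrinsics"];T=c["camera_from_world"]
def pr(X):
    p=K@(T[:3,:3]@np.array(X)+T[:3,3]); return (p[:2]/p[2])
def ann(f,off,s,P,out):
    a=cv2.imread(f); a=np.clip((a/255.)**.6*255,0,255).astype(np.uint8)
    for X,col in P:
        q=(pr(X)-off)*s; cv2.circle(a,tuple(int(v) for v in q),4,col,1)
    cv2.imwrite(out,a)
Rr,G,B=(0,0,255),(0,255,0),(255,0,0)
def pts(x,y,z,yaw):
    u=np.array([np.cos(yaw),np.sin(yaw)])
    return [([x,y,z],Rr),([x,y,z+.0188],G),([x,y,z+.066],B)]+[([x+u[0]*.095,y+u[1]*.095,z+.066],B)]
ann("pics/sc1.png",[260,130],6,pts(.5026,.1797,.1271,.31),"pics/a1.png")
ann("pics/sc3.png",[240,110],[6,5],pts(.5037,.1742,.0934,.31),"pics/a3.png")
ann("pics/sc2.png",[260,130],6,pts(.5029,.1742,.0168,.31),"pics/a2.png")
E
```

```text
(no output)
```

View pics/a1.png

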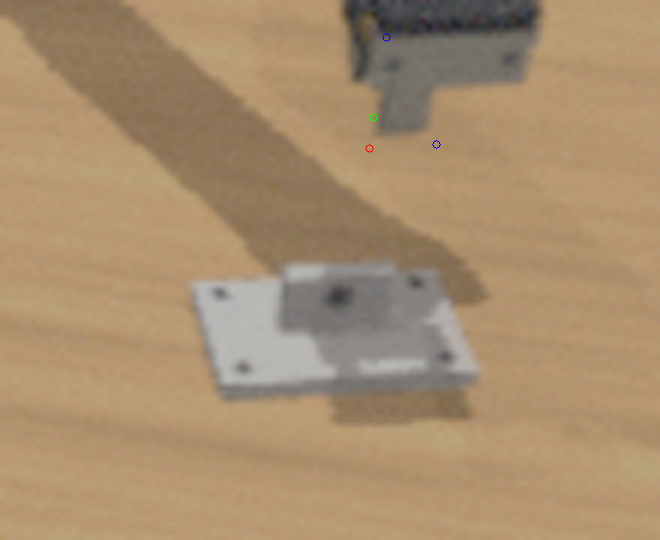

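View pics/a3.png

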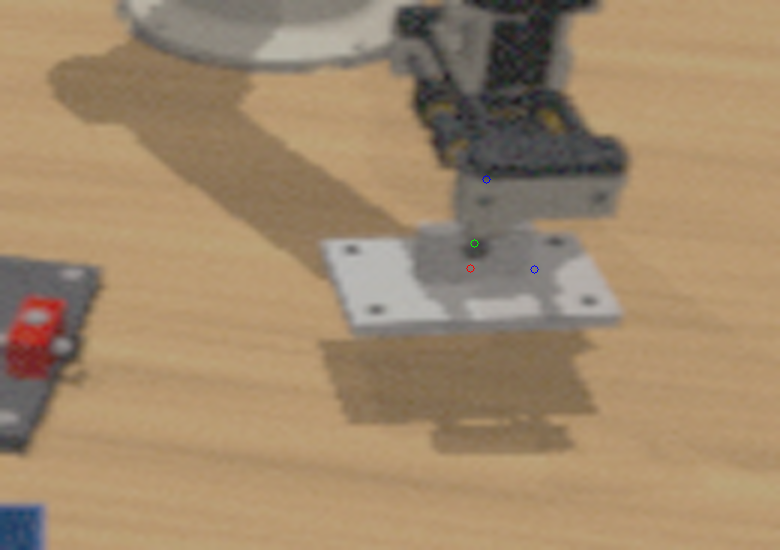

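View pics/a2.png

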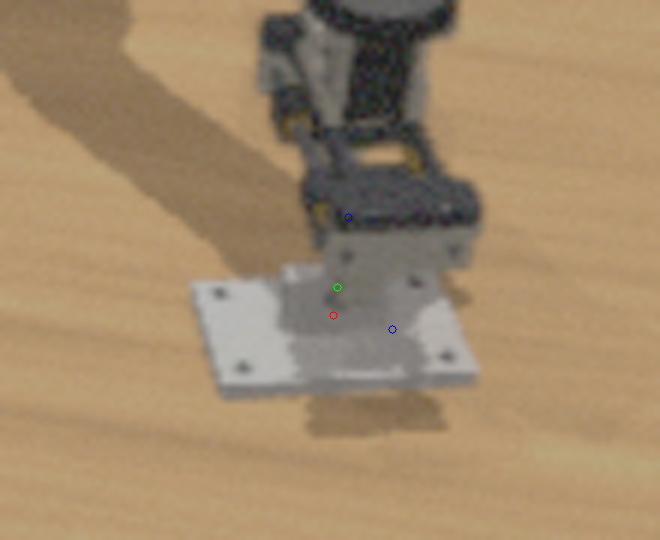

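The fingers in the picture seem to end higher than the reported TCP, so I'll check by touching the bed gently.

Request:
jog_arm:
  series:
    - [[0,0,0,1,0],[0,0,0,2,0],[0,0,0,3,0],[0,0,0,3,0]]

```text
time_s: 14.4
position: [0.465, -0.1568, 0.0178]
tool_rot: [-2.228, -2.215, 0.0]
wrist_force: [-0.4, -0.3, -1.1]
gripper_width: 0.0002
```

Request:
jog_arm:
  series:
    - [[0,0,0,0.3,0],[0,0,0,0.6,0],[0,0,0,0.6,0]]

```text
time_s: 14.65
position: [0.4651, -0.1568, 0.0173]
tool_rot: [-2.228, -2.215, -0.0]
wrist_force: [-0.0, -0.4, 0.7]
gripper_width: 0.0
```

Request:
jog_arm:
  series:
    - [[0,0,0,0.4,0],[0,0,0,0.4,0]]

```text
time_s: 14.82
position: [0.4651, -0.1568, 0.0169]
tool_rot: [2.228, 2.215, 0.0]
wrist_force: [-0.5, 0.1, -0.2]
gripper_width: 0.0003
```

```bash
python3 - <<'E'
from h import *
st()
E
```

```text
t 14.82 F [-0.49  0.1  -0.18] M [-0.06  -0.074  0.006] p [ 465.14 -156.79   16.95] rv [2.2281e+00 2.2148e+00 1.0000e-04] w 0.34
yawy -0.006 tilt [0.0001 0.    ]
```

Request:
jog_arm:
  series:
    - [[0,0,0,0.5,0],[0,0,0,1,0],[0,0,0,1,0]]

```text
time_s: 15.07
position: [0.465, -0.1568, 0.0159]
tool_rot: [-2.228, -2.215, 0.0]
wrist_force: [-0.8, 0.4, -0.3]
gripper_width: 0.0003
```

Request:
jog_arm:
  series:
    - [[0,0,0,0.5,0],[0,0,0,1,0],[0,0,0,1,0]]

```text
time_s: 15.32
position: [0.4651, -0.1568, 0.0149]
tool_rot: [-2.228, -2.215, 0.0]
wrist_force: [0.4, -1.5, 0.1]
gripper_width: 0.0004
```

Request:
jog_arm:
  series:
    - [[0,0,0,0.5,0],[0,0,0,1,0],[0,0,0,1,0]]

```text
time_s: 15.57
position: [0.4651, -0.1568, 0.0139]
tool_rot: [-2.228, -2.215, 0.0]
wrist_force: [0.2, 0.6, 0.0]
gripper_width: 0.0001
```

Request:
jog_arm:
  series:
    - [[0,0,0,0.7,0],[0,0,0,1.4,0],[0,0,0,1.4,0]]

```text
time_s: 15.82
position: [0.4651, -0.1568, 0.0125]
tool_rot: [-2.228, -2.215, 0.0]
wrist_force: [-0.6, 0.1, 0.4]
gripper_width: 0.0002
```

Request:
jog_arm:
  series:
    - [[0,0,0,0.7,0],[0,0,0,1.4,0],[0,0,0,1.4,0]]

```text
time_s: 16.07
position: [0.465, -0.1568, 0.011]
tool_rot: [-2.228, -2.215, 0.0]
wrist_force: [0.3, -0.1, 0.2]
gripper_width: 0.0002
```

```bash
python3 - <<'E'
from h import *
st()
a=get_image("scene")[140:180,190:250]
a=np.clip((a/255.)**.5*255,0,255).astype(np.uint8)
cv2.imwrite("pics/sc8.png",cv2.resize(a,None,fx=13,fy=13,interpolation=cv2.INTER_CUBIC))
E
```

```text
t 16.07 F [ 0.31 -0.12  0.24] M [-0.007 -0.101  0.008] p [ 465.02 -156.75   11.05] rv [-2.2278e+00 -2.2148e+00  1.0000e-04] w 0.2
yawy -0.0059 tilt [-0.0002  0.0001]
```

View pics/sc8.png

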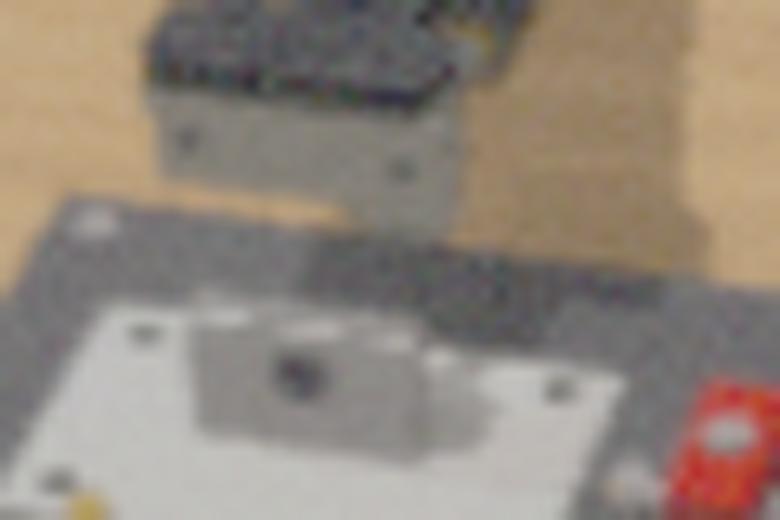

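The tip row moved only from 200 to 232 in the crop for 10 mm of descent, and it still sits well above the bed. The real finger ends are clearly above the reported z, so I'll keep feeling downwards.

Request:
jog_arm:
  series:
    - [[0,0,0,1.5,0],[0,0,0,3,0],[0,0,0,4.5,0],[0,0,0,6,0],[0,0,0,7.5,0],[0,0,0,8,0],[0,0,0,8,0]]

```text
time_s: 16.7
position: [0.465, -0.1568, 0.003]
tool_rot: [-2.228, -2.215, 0.0]
wrist_force: [0.2, -0.7, 0.4]
gripper_width: 0.0008
```

```bash
python3 - <<'E'
from h import *
st()
a=get_image("scene")[140:180,190:250]
a=np.clip((a/255.)**.5*255,0,255).astype(np.uint8)
cv2.imwrite("pics/sc9.png",cv2.resize(a,None,fx=13,fy=13,interpolation=cv2.INTER_CUBIC))
E
```

```text
t 16.7 F [ 0.24 -0.67  0.39] M [-0.039 -0.061  0.009] p [ 464.98 -156.76    2.98] rv [-2.2278e+00 -2.2146e+00  2.0000e-04] w 0.84
yawy -0.0059 tilt [-0.0003  0.0001]
```

View pics/sc9.png

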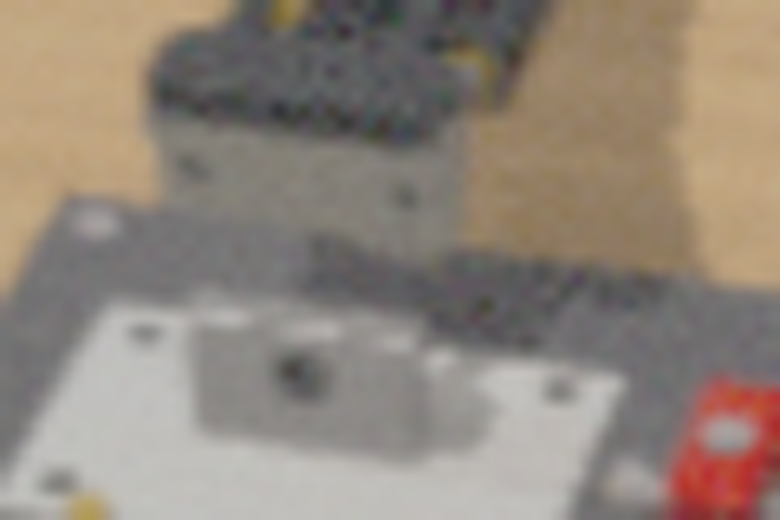

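Request:
jog_arm:
  series:
    - [[0,0,0,1,0],[0,0,0,2,0],[0,0,0,3,0],[0,0,0,4,0],[0,0,0,4,0]]

```text
time_s: 17.17
position: [0.465, -0.1568, -0.001]
tool_rot: [-2.228, -2.215, 0.0]
wrist_force: [-0.6, -0.3, -0.7]
gripper_width: 0.0006
```

Request:
jog_arm:
  series:
    - [[0,0,0,0.7,0],[0,0,0,1.4,0],[0,0,0,1.4,0]]

```text
time_s: 17.42
position: [0.4651, -0.1568, -0.0023]
tool_rot: [-2.228, -2.215, 0.0]
wrist_force: [-0.6, 0.7, 0.3]
gripper_width: 0.0001
```

Request:
jog_arm:
  series:
    - [[0,0,0,0.7,0],[0,0,0,1.4,0],[0,0,0,1.4,0]]

```text
time_s: 17.67
position: [0.465, -0.1568, -0.0037]
tool_rot: [-2.228, -2.215, 0.0]
wrist_force: [0.0, 0.1, -1.0]
gripper_width: 0.0005
```

Request:
jog_arm:
  series:
    - [[0,0,0,0.7,0],[0,0,0,1.4,0],[0,0,0,1.4,0]]

```text
time_s: 17.92
position: [0.4651, -0.1568, -0.0051]
tool_rot: [-2.228, -2.215, 0.0]
wrist_force: [-0.8, -0.5, 0.5]
gripper_width: 0.0006
```

Request:
jog_arm:
  series:
    - [[0,0,0,0.7,0],[0,0,0,1.4,0],[0,0,0,1.4,0]]

```text
time_s: 18.17
position: [0.465, -0.1568, -0.0065]
tool_rot: [-2.228, -2.215, 0.0]
wrist_force: [-0.2, -0.5, 0.8]
gripper_width: 0.0003
```

```bash
python3 - <<'E'
from h import *
st()
a=get_image("scene")[140:180,190:250]
a=np.clip((a/255.)**.5*255,0,255).astype(np.uint8)
cv2.imwrite("pics/sc10.png",cv2.resize(a,None,fx=13,fy=13,interpolation=cv2.INTER_CUBIC))
E
```

```text
t 18.17 F [-0.19 -0.54  0.77] M [-0.001 -0.079  0.018] p [ 465.02 -156.82   -6.55] rv [-2.2280e+00 -2.2147e+00  1.0000e-04] w 0.34
yawy -0.006 tilt [-0.0001  0.    ]
```

View pics/sc10.png

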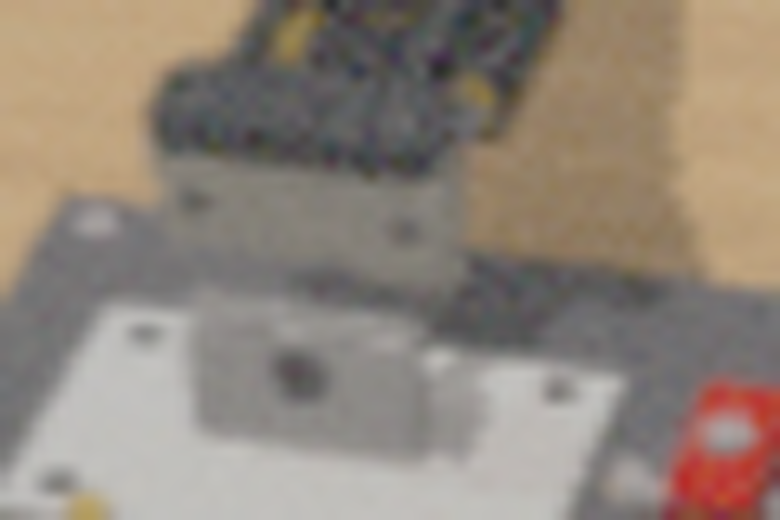

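Request:
jog_arm:
  series:
    - [[0,0,0,0.7,0],[0,0,0,1.4,0],[0,0,0,1.4,0]]

```text
time_s: 18.47
position: [0.465, -0.1568, -0.0079]
tool_rot: [-2.228, -2.215, 0.0]
wrist_force: [0.6, -0.7, 0.5]
gripper_width: 0.0003
```

Request:
jog_arm:
  series:
    - [[0,0,0,0.7,0],[0,0,0,1.4,0],[0,0,0,1.4,0]]

```text
time_s: 18.72
position: [0.4651, -0.1568, -0.0093]
tool_rot: [-2.228, -2.215, 0.0]
wrist_force: [0.3, 0.7, -0.2]
gripper_width: 0.0003
```

Request:
jog_arm:
  series:
    - [[0,0,0,0.7,0],[0,0,0,1.4,0],[0,0,0,1.4,0]]

```text
time_s: 18.97
position: [0.4652, -0.1569, -0.01]
tool_rot: [2.228, 2.215, -0.001]
wrist_force: [-2.5, 1.0, 8.8]
gripper_width: 0.0003
```

The fingers touch the bed at reported z = -9.8 mm. The real tips are therefore about 28 mm above the reported TCP, as the pictures suggested, and the rib grasp was only 5 mm deep. I'll back off 3.5 mm and push on the plate edge.

Request:
jog_arm:
  series:
    - [[0,0,0,-2,0],[0,0,0,-4,0],[0,0,4,-4,0],[0,0,8,-4,0],[0,0,11,-4,0],[0,0,12,-4,0],[0,0,12,-4,0]]

```text
time_s: 19.55
position: [0.4777, -0.1567, -0.0067]
tool_rot: [2.228, 2.215, 0.001]
wrist_force: [-0.0, 0.6, -0.1]
gripper_width: 0.0005
```

Request:
jog_arm:
  series:
    - [[0,0,1,0,0],[0,0,2,0,0],[0,0,3,0,0],[0,0,3,0,0]]

```text
time_s: 19.88
position: [0.4803, -0.1569, -0.0066]
tool_rot: [2.228, 2.215, 0.0]
wrist_force: [-0.4, 0.1, -0.1]
gripper_width: 0.0001
```

```bash
python3 - <<'E'
from h import *
st()
E
```

```text
t 19.88 F [-0.41  0.06 -0.06] M [-0.018 -0.074 -0.015] p [ 480.34 -156.87   -6.61] rv [2.2280e+00 2.2147e+00 3.0000e-04] w 0.1
yawy -0.006 tilt [0.0002 0.0001]
```

Request:
jog_arm:
  series:
    - [[0,0,0.7,0,0],[0,0,1.4,0,0],[0,0,2,0,0],[0,0,2,0,0]]

```text
time_s: 20.22
position: [0.4823, -0.1569, -0.0066]
tool_rot: [2.228, 2.215, 0.0]
wrist_force: [0.1, -0.6, 0.2]
gripper_width: 0.0005
```

Request:
jog_arm:
  series:
    - [[0,0,0.5,0,0],[0,0,1,0,0],[0,0,1.5,0,0],[0,0,1.5,0,0]]

```text
time_s: 20.55
position: [0.4838, -0.1569, -0.0066]
tool_rot: [2.228, 2.215, 0.0]
wrist_force: [0.0, -0.0, 0.8]
gripper_width: 0.0004
```

Request:
jog_arm:
  series:
    - [[0,0,0.5,0,0],[0,0,1,0,0],[0,0,1,0,0]]

```text
time_s: 20.8
position: [0.4848, -0.1569, -0.0066]
tool_rot: [2.228, 2.215, 0.0]
wrist_force: [0.1, -0.2, -0.2]
gripper_width: 0.0003
```

Request:
jog_arm:
  series:
    - [[0,0,0.7,0,0],[0,0,1.4,0,0],[0,0,2,0,0],[0,0,2,0,0]]

```text
time_s: 21.13
position: [0.4869, -0.1569, -0.0066]
tool_rot: [2.228, 2.215, 0.0]
wrist_force: [-0.1, -0.2, -0.1]
gripper_width: 0.0006
```

Request:
jog_arm:
  series:
    - [[0,0,0.7,0,0],[0,0,1.4,0,0],[0,0,2,0,0],[0,0,2,0,0]]

```text
time_s: 21.47
position: [0.4888, -0.1569, -0.0066]
tool_rot: [2.228, 2.215, 0.0]
wrist_force: [-0.3, 0.0, -0.2]
gripper_width: 0.0
```

Request:
jog_arm:
  series:
    - [[0,0,0.7,0,0],[0,0,1.4,0,0],[0,0,1.4,0,0]]

```text
time_s: 21.72
position: [0.4902, -0.1569, -0.0066]
tool_rot: [2.228, 2.215, 0.0]
wrist_force: [-1.1, 0.0, -1.2]
gripper_width: 0.0004
```

```bash
python3 - <<'E'
from h import *
st()
a=get_image("scene")[130:190,180:270]
a=np.clip((a/255.)**.5*255,0,255).astype(np.uint8)
cv2.imwrite("pics/sc11.png",cv2.resize(a,None,fx=8.5,fy=8.5,interpolation=cv2.INTER_CUBIC))
E
```

```text
t 21.72 F [-1.08  0.05 -1.18] M [-0.04  -0.079  0.029] p [ 490.24 -156.93   -6.58] rv [2.2279e+00 2.2148e+00 3.0000e-04] w 0.36
yawy -0.0059 tilt [0.0003 0.    ]
```

View pics/sc11.png

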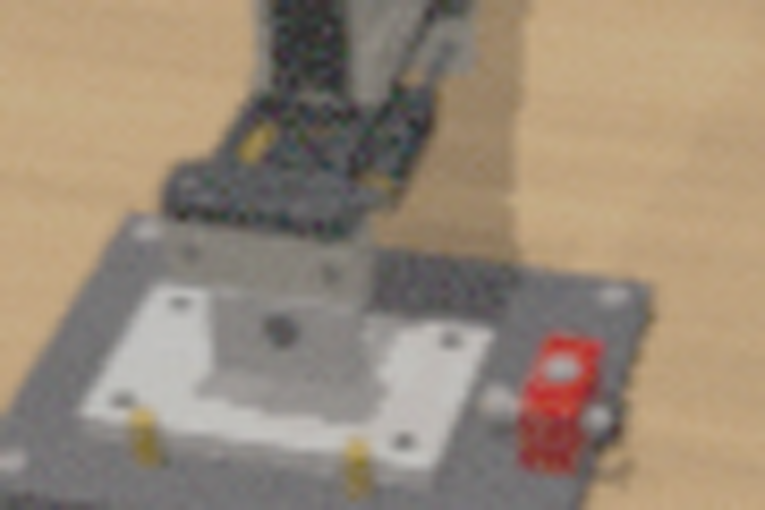

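Request:
jog_arm:
  series:
    - [[0,0,0.4,0,0],[0,0,0.8,0,0],[0,0,0.8,0,0]]

```text
time_s: 22.02
position: [0.4909, -0.157, -0.0066]
tool_rot: [2.228, 2.215, 0.0]
wrist_force: [0.3, 0.1, 0.1]
gripper_width: 0.0003
```

Request:
jog_arm:
  series:
    - [[0,0,0.4,0,0],[0,0,0.8,0,0],[0,0,0.8,0,0]]

```text
time_s: 22.27
position: [0.4911, -0.157, -0.0067]
tool_rot: [-2.228, -2.214, 0.001]
wrist_force: [-1.4, -0.9, 1.1]
gripper_width: 0.0005
```

Request:
jog_arm:
  series:
    - [[0,0,0.4,0,0],[0,0,0.8,0,0],[0,0,0.8,0,0]]

```text
time_s: 22.52
position: [0.4913, -0.157, -0.0069]
tool_rot: [-2.227, -2.214, 0.002]
wrist_force: [-4.2, -0.4, 2.0]
gripper_width: 0.0002
```

Request:
jog_arm:
  series:
    - [[0,0,0.4,0,0],[0,0,0.8,0,0],[0,0,0.8,0,0]]

```text
time_s: 22.77
position: [0.4913, -0.157, -0.0069]
tool_rot: [-2.227, -2.213, 0.004]
wrist_force: [-6.3, 0.1, 5.1]
gripper_width: 0.0006
```

Request:
jog_arm:
  series:
    - [[0,0,0.4,0,0],[0,0,0.8,0,0],[0,0,0.8,0,0]]

```text
time_s: 23.02
position: [0.4914, -0.157, -0.007]
tool_rot: [-2.226, -2.212, 0.006]
wrist_force: [-7.7, 0.2, 7.1]
gripper_width: 0.0002
```

```bash
python3 - <<'E'
from h import *
st()
E
```

```text
t 23.02 F [-7.68  0.25  7.1 ] M [0.02  1.662 0.003] p [ 491.35 -156.98   -7.  ] rv [-2.2261 -2.2123  0.0057] w 0.15
yawy -0.0062 tilt [-0.0048 -0.0003]
```

Request:
jog_arm:
  series:
    - [[0,0,0.4,-0.2,0],[0,0,0.8,-0.4,0],[0,0,0.8,-0.4,0]]

```text
time_s: 23.27
position: [0.4914, -0.157, -0.0069]
tool_rot: [-2.226, -2.211, 0.007]
wrist_force: [-9.0, -0.6, 5.6]
gripper_width: 0.0006
```

```bash
python3 - <<'E'
from h import *
st()
E
```

```text
t 23.27 F [-8.95 -0.56  5.64] M [ 0.054  1.864 -0.012] p [ 491.36 -156.97   -6.92] rv [-2.2255 -2.2115  0.007 ] w 0.58
yawy -0.0063 tilt [-0.0061 -0.0002]
```

Request:
jog_arm:
  series:
    - [[0,0,0.6,-0.2,0],[0,0,1.2,-0.4,0],[0,0,1.2,-0.4,0],[0,0,1.2,-0.4,0]]

```text
time_s: 23.6
position: [0.4913, -0.157, -0.0069]
tool_rot: [-2.225, -2.21, 0.009]
wrist_force: [-11.0, 0.9, 5.7]
gripper_width: 0.0004
```

Request:
jog_arm:
  series:
    - [[0,0,0.6,-0.2,0],[0,0,1.2,-0.4,0],[0,0,1.2,-0.4,0],[0,0,1.2,-0.4,0]]

```text
time_s: 23.93
position: [0.4913, -0.157, -0.0069]
tool_rot: [-2.224, -2.209, 0.012]
wrist_force: [-11.8, 0.1, 5.6]
gripper_width: 0.0003
```

```bash
python3 - <<'E'
from h import *
st()
E
```

```text
t 23.93 F [-11.79   0.14   5.59] M [ 0.116  2.578 -0.011] p [ 491.34 -156.99   -6.87] rv [-2.2238 -2.209   0.0115] w 0.35
yawy -0.0067 tilt [-0.0102 -0.0001]
```

Request:
jog_arm:
  series:
    - [[0,0,0.7,-0.2,0],[0,0,1.4,-0.4,0],[0,0,2,-0.6,0],[0,0,2,-0.6,0]]

```text
time_s: 24.27
position: [0.4913, -0.157, -0.0068]
tool_rot: [-2.222, -2.207, 0.016]
wrist_force: [-15.6, 0.7, 5.9]
gripper_width: -0.0
```

Request:
jog_arm:
  series:
    - [[0,0,0.7,-0.2,0],[0,0,1.4,-0.5,0],[0,0,1.4,-0.5,0],[0,0,1.4,-0.5,0]]

```text
time_s: 24.6
position: [0.4914, -0.157, -0.0068]
tool_rot: [-2.221, -2.205, 0.018]
wrist_force: [-17.3, 0.6, 4.9]
gripper_width: 0.0006
```

```bash
python3 - <<'E'
from h import *
st()
E
```

```text
t 24.6 F [-17.33   0.65   4.9 ] M [1.040e-01 3.637e+00 2.000e-03] p [ 491.35 -157.01   -6.76] rv [-2.2212 -2.2055  0.0179] w 0.58
yawy -0.0071 tilt [-0.0161 -0.    ]
```

Request:
jog_arm:
  series:
    - [[0,0,0.7,-0.2,0],[0,0,1.4,-0.5,0],[0,0,1.4,-0.5,0],[0,0,1.4,-0.5,0],[0,0,1.4,-0.5,0]]

```text
time_s: 25.02
position: [0.4913, -0.157, -0.0067]
tool_rot: [-2.22, -2.204, 0.021]
wrist_force: [-18.9, 1.5, 4.5]
gripper_width: 0.0005
```

```bash
python3 - <<'E'
from h import *
st()
a=get_image("scene")[130:190,180:270]
a=np.clip((a/255.)**.5*255,0,255).astype(np.uint8)
cv2.imwrite("pics/sc12.png",cv2.resize(a,None,fx=8.5,fy=8.5,interpolation=cv2.INTER_CUBIC))
E
```

```text
t 25.02 F [-18.9    1.48   4.46] M [0.115 4.062 0.034] p [ 491.32 -156.98   -6.73] rv [-2.2201 -2.204   0.0206] w 0.48
yawy -0.0072 tilt [-0.0186  0.0001]
```

View pics/sc12.png

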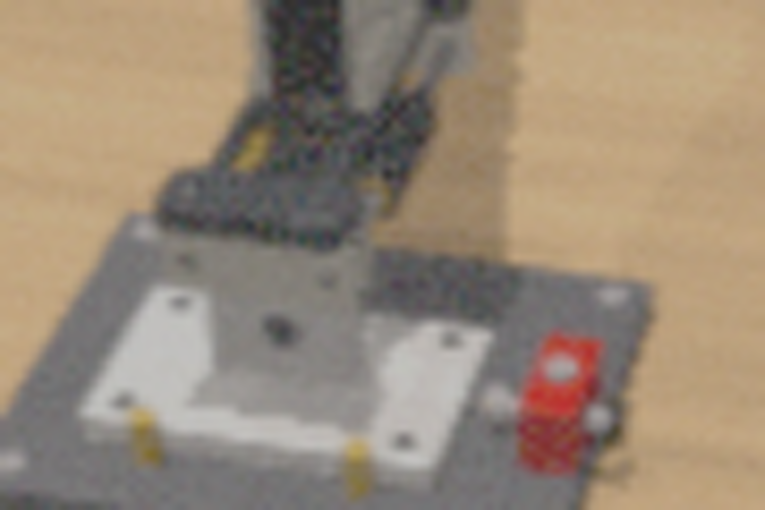

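Request:
jog_arm:
  series:
    - [[0,0,0.6,-0.2,0],[0,0,1.2,-0.4,0],[0,0,1.2,-0.4,0],[0,0,1.2,-0.4,0]]

```text
time_s: 25.4
position: [0.4913, -0.157, -0.0067]
tool_rot: [-2.219, -2.203, 0.023]
wrist_force: [-20.8, 1.1, 5.3]
gripper_width: 0.0004
```

Request:
jog_arm:
  series:
    - [[0,0,-2,0.5,0],[0,0,-5,1.5,0],[0,0,-9,2,0],[0,0,-13,2,0],[0,0,-20,2,0],[0,0,-28,0,0],[0,0,-32,-5,0],[0,0,-32,-15,0],[0,0,-32,-25,0],[0,0,-32,-25,0]]

```text
time_s: 26.23
position: [0.4736, -0.1573, 0.0242]
tool_rot: [2.225, 2.212, 0.003]
wrist_force: [-0.1, 0.3, -0.2]
gripper_width: 0.0004
```

```bash
python3 - <<'E'
from h import *
st()
im=get_image("top");cv2.imwrite("pics/topraw13.png",im)
a=im[170:280,250:380]
cv2.imwrite("pics/top13.png",cv2.resize(a,None,fx=6,fy=5.4,interpolation=cv2.INTER_CUBIC))
E
```

```text
t 26.23 F [-0.06  0.32 -0.17] M [-0.005 -0.195  0.041] p [ 473.64 -157.32   24.2 ] rv [2.225  2.2119 0.0033] w 0.39
yawy -0.0059 tilt [ 0.0045 -0.0015]
```

View pics/top13.png

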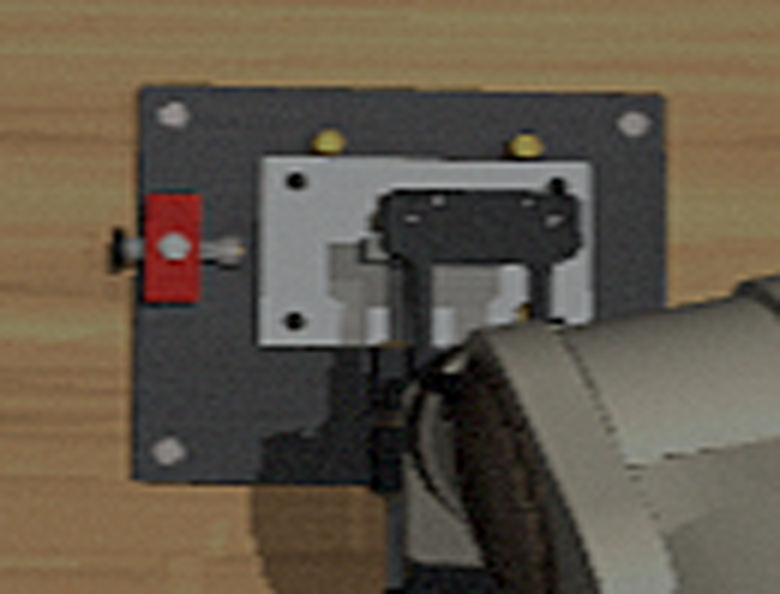

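```bash
python3 - <<'E'
from h import *
def full(p): return [250+(p[0]+.5)/6-.5,170+(p[1]+.5)/5.4-.5]
print(unproj("top",[full((594,255)),full((260,250)),full((259,155)),full((594,158)),full((400,156))],.030))
print(unproj("top",[full((242,250)),full((425,213))],.0275))
rel(.548,-.262,.06,-.006)
E
```

```text
[[ 0.54776771 -0.23014122  0.03      ]
 [ 0.5477893  -0.08755598  0.03      ]
 [ 0.59291753 -0.08686679  0.03      ]
 [ 0.59393514 -0.23068485  0.03      ]
 [ 0.593471   -0.14733701  0.03      ]]
[[ 0.54778862 -0.08011104  0.0275    ]
 [ 0.56666089 -0.15842108  0.0275    ]]
t 26.28 pos [ 473.3 -157.4   23.4] yawy -0.0062 F [ 0.73 -0.55 -0.17] w 0.57 tilt [ 0.0039 -0.0014]
q [ 0.84  0.57 -0.7   2.05  0.55  0.72 -0.22]  move [-104.2   75.5  -36.1] roll -0.0002
```

Request:
jog_arm:
  series:
    - [[0,0,0,-12,0],[0,0,0,-25,0],[0,-10,8,-36,0],[0,-35,26,-36,0],[0,-62,45,-36,0],[0,-85,62,-36,0],[0,-98,72,-36,0],[0,-104,75.5,-36,0],[0,-104,75.5,-36,0],[0,-104,75.5,-36,0]]

```text
time_s: 27.12
position: [0.5456, -0.2602, 0.0578]
tool_rot: [-2.227, -2.214, -0.001]
wrist_force: [0.4, 0.3, -0.6]
gripper_width: 0.0004
```

Request:
jog_arm:
  series:
    - [[0,0,0,15,0],[0,0,0,32,0],[0,0,0,48,0],[0,0,0,55,0],[0,0,0,58,0],[0,0,0,58,0],[0,0,0,58,0]]

```text
time_s: 27.7
position: [0.5464, -0.2609, -0.0003]
tool_rot: [2.227, 2.215, 0.001]
wrist_force: [-0.6, 0.1, 0.3]
gripper_width: 0.0001
```

```bash
python3 - <<'E'
from h import *
st();rel(.548,-.245,-.0065,-.006)
cv2.imwrite("pics/top14.png",cv2.resize(get_image("top")[170:280,250:380],None,fx=6,fy=5.4,interpolation=cv2.INTER_CUBIC))
a=get_image("scene")[120:195,160:265]
a=np.clip((a/255.)**.6*255,0,255).astype(np.uint8)
cv2.imwrite("pics/sc14.png",cv2.resize(a,None,fx=7.5,fy=7.5,interpolation=cv2.INTER_CUBIC))
E
```

```text
t 27.7 F [-0.6   0.1   0.26] M [-0.012 -0.142 -0.007] p [ 5.4638e+02 -2.6087e+02 -2.7000e-01] rv [2.2275e+00 2.2154e+00 6.0000e-04] w 0.14
yawy -0.0054 tilt [0.0003 0.0003]
t 27.7 pos [ 5.464e+02 -2.609e+02 -3.000e-01] yawy -0.0054 F [-0.6   0.1   0.26] w 0.14 tilt [0.0003 0.0003]
q [ 0.87  0.74 -0.64  1.79  0.59  0.81 -0.07]  move [15.9  1.5  6.2] roll 0.0006
```

View pics/sc14.png

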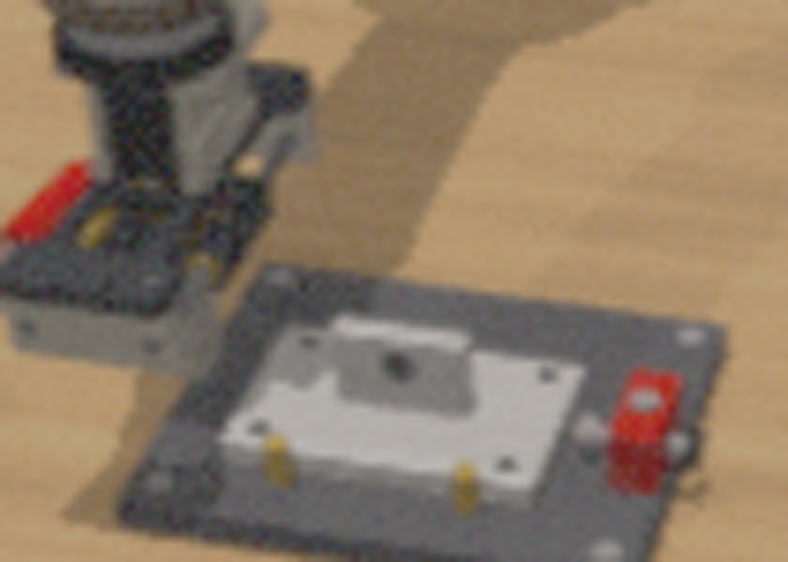

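View pics/top14.png

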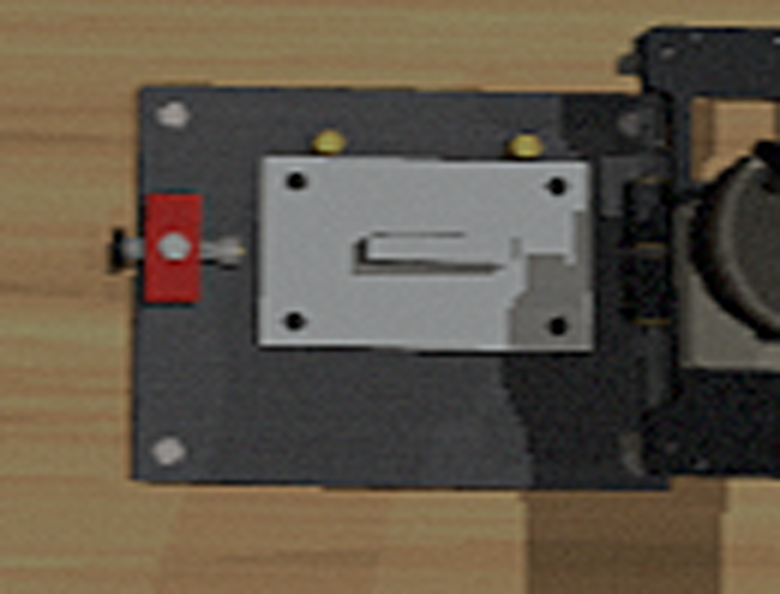

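Top view: the bracket is square on both dowels, with its end at column 260 and the pin tip at about 242. The gripper is at the far end. Lowering and approaching.

Request:
jog_arm:
  series:
    - [[0,0,1.5,3,0],[0,0,1.5,6,0],[0,4,1.5,6,0],[0,8,1.5,6,0],[0,12,1.5,6,0],[0,14,1.5,6,0],[0,14,1.5,6,0]]

```text
time_s: 28.38
position: [0.5479, -0.246, -0.0062]
tool_rot: [-2.226, -2.216, -0.001]
wrist_force: [-0.8, 0.7, 0.7]
gripper_width: 0.0003
```

Request:
jog_arm:
  series:
    - [[0,1,0,0,0],[0,2,0,0,0],[0,3,0,0,0],[0,3,0,0,0]]

```text
time_s: 28.72
position: [0.5477, -0.2441, -0.0064]
tool_rot: [2.228, 2.215, 0.0]
wrist_force: [-1.2, -0.9, 0.6]
gripper_width: 0.0005
```

Request:
jog_arm:
  series:
    - [[0,1,0,0,0],[0,2,0,0,0],[0,3,0,0,0],[0,3,0,0,0]]

```text
time_s: 29.05
position: [0.5477, -0.241, -0.0064]
tool_rot: [-2.228, -2.215, -0.0]
wrist_force: [0.0, -0.2, 0.7]
gripper_width: 0.0003
```

```bash
python3 - <<'E'
from h import *
st()
E
```

```text
t 29.05 F [ 0.01 -0.2   0.7 ] M [ 0.029 -0.056  0.02 ] p [ 547.75 -241.     -6.4 ] rv [-2.2277e+00 -2.2150e+00 -2.0000e-04] w 0.31
yawy -0.0057 tilt [0.0001 0.0001]
```

Request:
jog_arm:
  series:
    - [[0,0.7,0,0,0],[0,1.4,0,0,0],[0,2.1,0,0,0],[0,2.8,0,0,0],[0,3.5,0,0,0],[0,4,0,0,0],[0,4,0,0,0]]

```text
time_s: 29.63
position: [0.5477, -0.2372, -0.0064]
tool_rot: [-2.228, -2.215, 0.0]
wrist_force: [-0.7, -0.7, -0.5]
gripper_width: 0.0
```

```bash
python3 - <<'E'
from h import *
st()
E
```

```text
t 29.63 F [-0.66 -0.68 -0.53] M [-0.193 -0.096 -0.004] p [ 547.68 -237.24   -6.44] rv [-2.2280e+00 -2.2148e+00  1.0000e-04] w 0.05
yawy -0.0059 tilt [-0.0001  0.    ]
```

Request:
jog_arm:
  series:
    - [[0,0.6,0.1,0,0],[0,1.2,0.1,0,0],[0,1.8,0.2,0,0],[0,2.4,0.2,0,0],[0,3,0.2,0,0],[0,3,0.2,0,0]]

```text
time_s: 30.13
position: [0.5478, -0.2343, -0.0064]
tool_rot: [-2.228, -2.215, 0.0]
wrist_force: [-1.2, -0.6, 0.7]
gripper_width: 0.0008
```

```bash
python3 - <<'E'
from h import *
st()
cv2.imwrite("pics/top15.png",cv2.resize(get_image("top")[170:280,250:380],None,fx=6,fy=5.4,interpolation=cv2.INTER_CUBIC))
E
```

```text
t 30.13 F [-1.16 -0.64  0.66] M [-0.26   0.102 -0.01 ] p [ 547.78 -234.25   -6.45] rv [-2.2279e+00 -2.2147e+00  4.0000e-04] w 0.8
yawy -0.0059 tilt [-0.0003 -0.    ]
```

View pics/top15.png

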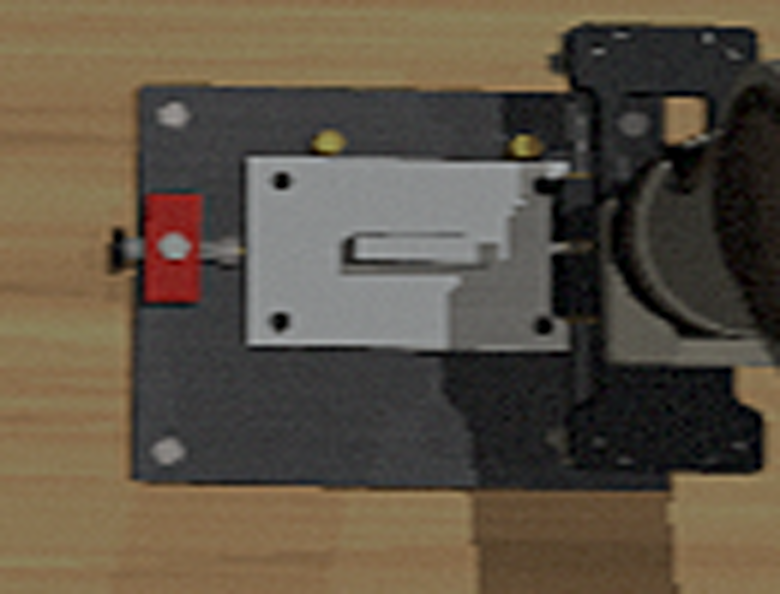

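The bracket is sliding and the pin is nearly touched (246 against 242). Going on in small steps.

Request:
jog_arm:
  series:
    - [[0,0.5,0.1,0,0],[0,1,0.1,0,0],[0,1.5,0.1,0,0],[0,2,0.1,0,0],[0,2,0.1,0,0]]

```text
time_s: 30.6
position: [0.548, -0.2322, -0.0064]
tool_rot: [-2.228, -2.215, 0.0]
wrist_force: [-1.1, -1.6, 0.5]
gripper_width: 0.0005
```

Request:
jog_arm:
  series:
    - [[0,0.4,0.1,0,0],[0,0.8,0.1,0,0],[0,1.2,0.1,0,0],[0,1.2,0.1,0,0]]

```text
time_s: 30.93
position: [0.5481, -0.231, -0.0065]
tool_rot: [-2.228, -2.215, 0.0]
wrist_force: [-1.1, -2.4, 0.7]
gripper_width: 0.0003
```

```bash
python3 - <<'E'
from h import *
st()
E
```

```text
t 30.93 F [-1.07 -2.39  0.75] M [-0.428  0.307 -0.022] p [ 548.11 -230.96   -6.47] rv [-2.2278 -2.2148  0.    ] w 0.29
yawy -0.0059 tilt [-0.0001  0.0001]
```

Request:
jog_arm:
  series:
    - [[0,0.4,0,0,0],[0,0.8,0,0,0],[0,0.8,0,0,0]]

```text
time_s: 31.18
position: [0.5481, -0.2302, -0.0065]
tool_rot: [-2.228, -2.215, 0.0]
wrist_force: [-1.6, -1.7, -0.3]
gripper_width: 0.0004
```

Request:
jog_arm:
  series:
    - [[0,0.4,0,0,0],[0,0.8,0,0,0],[0,0.8,0,0,0]]

```text
time_s: 31.43
position: [0.5481, -0.2302, -0.0064]
tool_rot: [2.228, 2.214, -0.001]
wrist_force: [-1.4, -3.6, -0.9]
gripper_width: 0.0006
```

```bash
python3 - <<'E'
from h import *
st()
E
```

```text
t 31.43 F [-1.39 -3.57 -0.94] M [-0.894  0.18   0.042] p [ 548.13 -230.15   -6.43] rv [ 2.2281e+00  2.2140e+00 -8.0000e-04] w 0.58
yawy -0.0063 tilt [ 0.     -0.0007]
```

Request:
jog_arm:
  series:
    - [[0,0.4,0,0,0],[0,0.8,0,0,0],[0,0.8,0,0,0]]

```text
time_s: 31.68
position: [0.5481, -0.2301, -0.0064]
tool_rot: [2.228, 2.213, -0.002]
wrist_force: [-0.7, -5.3, -1.7]
gripper_width: 0.0001
```

Request:
jog_arm:
  series:
    - [[0,0.4,0,0,0],[0,0.8,0,0,0],[0,0.8,0,0,0]]

```text
time_s: 31.93
position: [0.5481, -0.2302, -0.0064]
tool_rot: [2.228, 2.212, -0.002]
wrist_force: [-1.1, -6.5, -1.6]
gripper_width: 0.0003
```

```bash
python3 - <<'E'
from h import *
st()
E
```

```text
t 31.93 F [-1.1  -6.53 -1.63] M [-1.569  0.169  0.01 ] p [ 548.1  -230.16   -6.37] rv [ 2.2283  2.212  -0.0024] w 0.3
yawy -0.0073 tilt [ 0.0002 -0.0024]
```

Request:
jog_arm:
  series:
    - [[0,0.5,0,0.1,0],[0,1,0,0.2,0],[0,1.4,0,0.3,0],[0,1.4,0,0.3,0]]

```text
time_s: 32.27
position: [0.5481, -0.2302, -0.0064]
tool_rot: [2.228, 2.21, -0.004]
wrist_force: [-2.4, -9.7, -1.0]
gripper_width: 0.0003
```

Request:
jog_arm:
  series:
    - [[0,0.5,0,0.1,0],[0,1,0,0.2,0],[0,1,0,0.2,0],[0,1,0,0.2,0]]

```text
time_s: 32.6
position: [0.5481, -0.2301, -0.0064]
tool_rot: [2.228, 2.209, -0.005]
wrist_force: [-1.8, -10.6, -0.1]
gripper_width: 0.0005
```

```bash
python3 - <<'E'
from h import *
st()
E
```

```text
t 32.6 F [ -1.75 -10.58  -0.08] M [-2.371  0.296  0.065] p [ 548.12 -230.13   -6.41] rv [ 2.2285  2.209  -0.0051] w 0.46
yawy -0.0088 tilt [ 0.0004 -0.005 ]
```

One small step to about 12 N, then hold.

Request:
jog_arm:
  series:
    - [[0,0.4,0,0,0],[0,0.7,0,0.1,0],[0,0.7,0,0.1,0],[0,0.7,0,0.1,0],[0,0.7,0,0.1,0]]

```text
time_s: 33.02
position: [0.5481, -0.2302, -0.0064]
tool_rot: [2.229, 2.208, -0.006]
wrist_force: [-1.5, -10.8, 1.3]
gripper_width: 0.0005
```

```bash
python3 - <<'E'
from h import *
st()
cv2.imwrite("pics/top16.png",cv2.resize(get_image("top")[170:280,250:380],None,fx=6,fy=5.4,interpolation=cv2.INTER_CUBIC))
E
```

```text
t 33.02 F [ -1.47 -10.76   1.34] M [-2.596  0.322  0.021] p [ 548.09 -230.16   -6.4 ] rv [ 2.2286  2.208  -0.006 ] w 0.47
yawy -0.0093 tilt [ 0.0004 -0.0058]
```

View pics/top16.png

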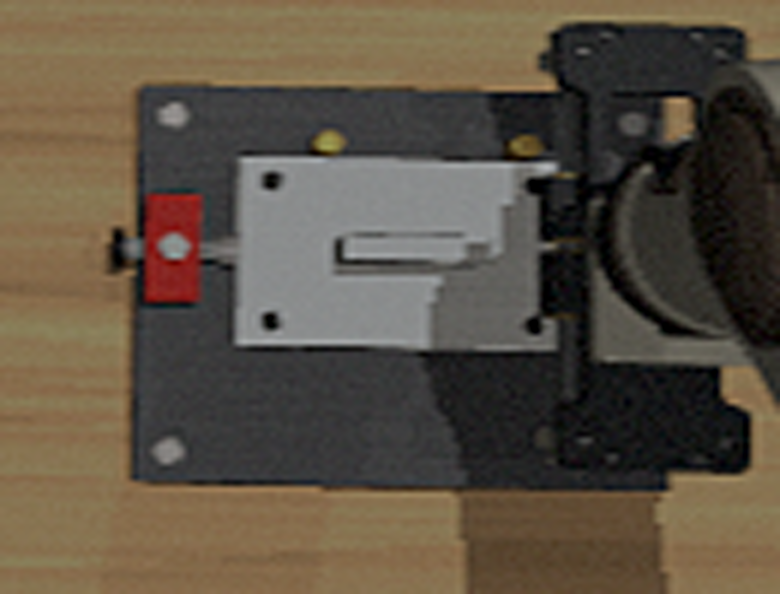

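Request:
jog_arm:
  series:
    - [[0,0.5,0,0,0],[0,1,0,0,0],[0,1,0,0,0],[0,1,0,0,0],[0,1,0,0,0]]

```text
time_s: 33.48
position: [0.5481, -0.2302, -0.0064]
tool_rot: [2.229, 2.207, -0.007]
wrist_force: [-2.1, -13.2, 0.5]
gripper_width: 0.0003
```

Request:
jog_arm:
  series:
    - [[0,-1.5,0,0,0],[0,-4,0,0,0],[0,-8,0,0,0],[0,-14,0,0,0],[0,-22,0,-2,0],[0,-24,0,-15,0],[0,-24,0,-35,0],[0,-24,0,-55,0],[0,-24,0,-65,0],[0,-24,0,-65,0]]

```text
time_s: 34.32
position: [0.5505, -0.2482, 0.0613]
tool_rot: [2.224, 2.212, 0.004]
wrist_force: [1.2, -0.2, -0.2]
gripper_width: 0.0003
```

```bash
python3 - <<'E'
from h import *
st();rel(.475,-.157,.059,-.006)
im=get_image("top");cv2.imwrite("pics/top17r.png",im)
cv2.imwrite("pics/top17.png",cv2.resize(im[170:280,250:380],None,fx=6,fy=5.4,interpolation=cv2.INTER_CUBIC))
E
```

```text
t 34.32 F [ 1.15 -0.16 -0.16] M [ 0.008 -0.099  0.025] p [ 550.54 -248.24   61.26] rv [2.2244 2.2116 0.0035] w 0.27
yawy -0.0057 tilt [ 0.005  -0.0019]
t 34.32 pos [ 550.5 -248.2   61.3] yawy -0.0057 F [ 1.15 -0.16 -0.16] w 0.27 tilt [ 0.005  -0.0019]
q [ 0.89  0.65 -0.7   1.77  0.52  0.9  -0.04]  move [ 90.8 -76.1   1.7] roll 0.0003
```

View pics/top17.png

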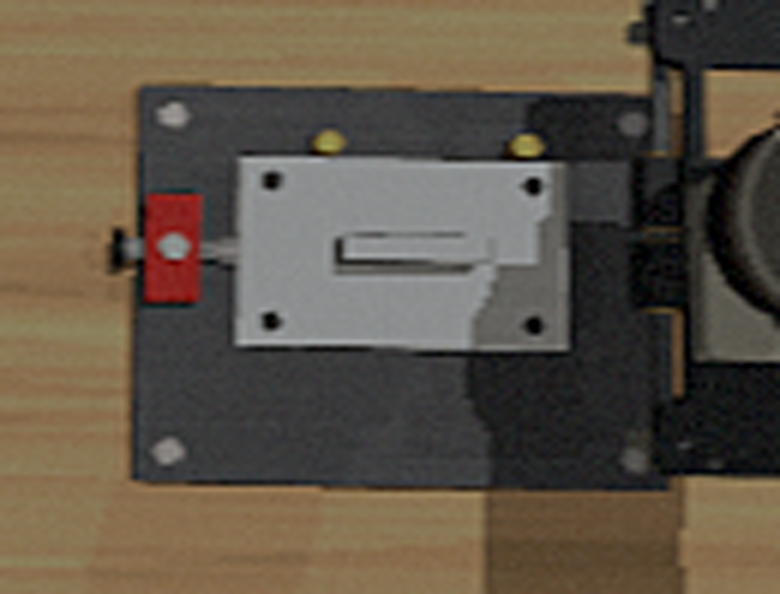

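The bracket end now bears at the nose (column 238). I'll re-seat the dowel edge with a moderate push, in case the end push opened a gap.

Request:
jog_arm:
  series:
    - [[0,8,-8,0,0],[0,25,-22,0,0],[0,48,-42,0,0],[0,70,-60,0,0],[0,84,-70,0,0],[0,91,-76,0,0],[0,91,-76,0,0],[0,91,-76,10,0],[0,91,-76,30,0],[0,91,-76,48,0]]

```text
time_s: 35.2
position: [0.4741, -0.1584, 0.009]
tool_rot: [2.229, 2.211, 0.001]
wrist_force: [-0.1, -0.2, -0.5]
gripper_width: 0.0004
```

Request:
jog_arm:
  series:
    - [[0,0,0,8,0],[0,0,0,13,0],[0,0,0,15,0],[0,0,0,15,0],[0,0,0,15,0]]

```text
time_s: 35.62
position: [0.4733, -0.1566, -0.0046]
tool_rot: [2.228, 2.214, 0.001]
wrist_force: [-0.5, 0.8, 1.4]
gripper_width: 0.0003
```

```bash
python3 - <<'E'
from h import *
st();rel(.4885,-.157,-.0065,-.006)
E
```

```text
t 35.62 F [-0.49  0.84  1.42] M [-0.062 -0.061 -0.019] p [ 473.34 -156.55   -4.6 ] rv [2.2276e+00 2.2141e+00 8.0000e-04] w 0.27
yawy -0.0061 tilt [ 0.0009 -0.0002]
t 35.62 pos [ 473.3 -156.6   -4.6] yawy -0.0061 F [-0.49  0.84  1.42] w 0.27 tilt [ 0.0009 -0.0002]
q [ 0.8   0.61 -0.66  2.05  0.6   0.67 -0.26]  move [-0.4 15.2  1.9] roll -0.0001
```

Request:
jog_arm:
  series:
    - [[0,0,3,0.8,0],[0,0,7,1.6,0],[0,0,11,1.6,0],[0,0,13.5,1.6,0],[0,0,15,1.6,0],[0,0,15,1.6,0],[0,0,15,1.6,0]]

```text
time_s: 36.2
position: [0.4877, -0.1564, -0.0066]
tool_rot: [-2.228, -2.215, -0.0]
wrist_force: [-0.6, 0.2, -0.5]
gripper_width: 0.0007
```

Request:
jog_arm:
  series:
    - [[0,0,0.6,0,0],[0,0,1.2,0,0],[0,0,1.8,0,0],[0,0,2.4,0,0],[0,0,2.4,0,0]]

```text
time_s: 36.62
position: [0.4901, -0.1565, -0.0066]
tool_rot: [2.228, 2.215, 0.0]
wrist_force: [-0.2, 0.1, 0.4]
gripper_width: 0.0004
```

```bash
python3 - <<'E'
from h import *
st()
E
```

```text
t 36.62 F [-0.16  0.09  0.44] M [ 0.012 -0.057  0.062] p [ 490.14 -156.45   -6.61] rv [2.2279e+00 2.2148e+00 2.0000e-04] w 0.44
yawy -0.0059 tilt [0.0001 0.    ]
```

Request:
jog_arm:
  series:
    - [[0,0,0.5,0,0],[0,0,1,0,0],[0,0,1.5,0,0],[0,0,2,0,0],[0,0,2,0,0]]

```text
time_s: 37.03
position: [0.4912, -0.1565, -0.0068]
tool_rot: [-2.227, -2.214, 0.002]
wrist_force: [-2.4, 0.4, 2.1]
gripper_width: 0.0005
```

Request:
jog_arm:
  series:
    - [[0,0,0.6,0,0],[0,0,1.2,-0.2,0],[0,0,1.8,-0.4,0],[0,0,1.8,-0.4,0]]

```text
time_s: 37.37
position: [0.4913, -0.1565, -0.0068]
tool_rot: [-2.226, -2.212, 0.005]
wrist_force: [-6.5, -0.5, 3.6]
gripper_width: 0.0008
```

Request:
jog_arm:
  series:
    - [[0,0,0.6,-0.1,0],[0,0,1.2,-0.3,0],[0,0,1.8,-0.6,0],[0,0,1.8,-0.6,0]]

```text
time_s: 37.7
position: [0.4914, -0.1565, -0.0068]
tool_rot: [-2.225, -2.211, 0.008]
wrist_force: [-9.2, 0.4, 2.2]
gripper_width: 0.0004
```

```bash
python3 - <<'E'
from h import *
st()
E
```

```text
t 37.7 F [-9.23  0.43  2.21] M [0.047 1.78  0.031] p [ 491.38 -156.45   -6.76] rv [-2.2248 -2.2106  0.0083] w 0.37
yawy -0.0064 tilt [-0.0075 -0.    ]
```

Request:
jog_arm:
  series:
    - [[0,0,0.7,-0.2,0],[0,0,1.4,-0.4,0],[0,0,1.4,-0.4,0],[0,0,1.4,-0.4,0]]

```text
time_s: 38.03
position: [0.4914, -0.1565, -0.0068]
tool_rot: [-2.224, -2.209, 0.011]
wrist_force: [-10.6, 0.0, 3.5]
gripper_width: 0.0005
```

Request:
jog_arm:
  series:
    - [[0,0,-1.5,0.3,0],[0,0,-4,0.8,0],[0,0,-8,1,0],[0,0,-14,1,0],[0,0,-22,0,0],[0,0,-26,-15,0],[0,0,-26,-35,0],[0,0,-26,-55,0],[0,0,-26,-64,0],[0,0,-26,-64,0]]

```text
time_s: 38.87
position: [0.4728, -0.1571, 0.0609]
tool_rot: [2.225, 2.211, 0.003]
wrist_force: [0.2, 0.8, -0.3]
gripper_width: 0.0002
```

```bash
python3 - <<'E'
from h import *
st();rel(.548,-.250,.059,-.006)
E
```

```text
t 38.87 F [ 0.25  0.76 -0.34] M [-0.006 -0.105  0.006] p [ 472.79 -157.06   60.86] rv [2.2251 2.2114 0.0025] w 0.17
yawy -0.0062 tilt [ 0.0043 -0.0021]
t 38.87 pos [ 472.8 -157.1   60.9] yawy -0.0062 F [ 0.25  0.76 -0.34] w 0.17 tilt [ 0.0043 -0.0021]
q [ 0.88  0.51 -0.75  2.03  0.49  0.78 -0.17]  move [-92.5  75.8   2.4] roll -0.0002
```

Now a last check push on the end.

Request:
jog_arm:
  series:
    - [[0,-8,7,0,0],[0,-25,20,0,0],[0,-48,38,0,0],[0,-70,56,0,0],[0,-86,69,0,0],[0,-92,75,0,0],[0,-92,75.5,0,0],[0,-92,75.5,10,0],[0,-92,75.5,30,0],[0,-92,75.5,48,0]]

```text
time_s: 39.7
position: [0.5451, -0.2469, 0.0095]
tool_rot: [-2.225, -2.216, -0.0]
wrist_force: [0.8, 0.0, -0.2]
gripper_width: 0.0009
```

Request:
jog_arm:
  series:
    - [[0,0,0,8,0],[0,0,0,13,0],[0,0,0,15,0],[0,0,0,15,0],[0,0,0,15,0]]

```text
time_s: 40.12
position: [0.5465, -0.2487, -0.0035]
tool_rot: [2.227, 2.215, 0.001]
wrist_force: [0.6, 0.1, -0.4]
gripper_width: 0.0004
```

```bash
python3 - <<'E'
from h import *
st();rel(.548,-.234,-.0065,-.006)
E
```

```text
t 40.12 F [ 0.56  0.11 -0.42] M [-0.027 -0.112 -0.025] p [ 546.53 -248.65   -3.51] rv [2.2269e+00 2.2145e+00 8.0000e-04] w 0.36
yawy -0.0056 tilt [ 0.001  -0.0004]
t 40.12 pos [ 546.5 -248.7   -3.5] yawy -0.0056 F [ 0.56  0.11 -0.42] w 0.36 tilt [ 0.001  -0.0004]
q [ 0.86  0.74 -0.64  1.8   0.6   0.8  -0.09]  move [14.7  1.4  3. ] roll 0.0004
```

Request:
jog_arm:
  series:
    - [[0,3,1.2,1.5,0],[0,7,1.2,2.8,0],[0,11,1.2,2.8,0],[0,14,1.2,2.8,0],[0,15.5,1.2,2.8,0],[0,15.5,1.2,2.8,0]]

```text
time_s: 40.62
position: [0.5474, -0.2325, -0.0069]
tool_rot: [-2.227, -2.216, -0.0]
wrist_force: [0.4, 0.1, -0.7]
gripper_width: 0.0007
```

Request:
jog_arm:
  series:
    - [[0,0.6,0,0,0],[0,1.2,0,0,0],[0,1.8,0,0,0],[0,2.4,0,0,0],[0,2.4,0,0,0]]

```text
time_s: 41.03
position: [0.5472, -0.2308, -0.007]
tool_rot: [-2.228, -2.215, -0.0]
wrist_force: [0.3, 0.3, 0.2]
gripper_width: 0.0006
```

Request:
jog_arm:
  series:
    - [[0,0.5,0,0,0],[0,1,0,0,0],[0,1.5,0,0,0],[0,1.5,0,0,0]]

```text
time_s: 41.37
position: [0.5472, -0.2302, -0.007]
tool_rot: [2.228, 2.214, -0.001]
wrist_force: [0.3, -1.6, -1.8]
gripper_width: 0.0004
```

```bash
python3 - <<'E'
from h import *
st()
E
```

```text
t 41.37 F [ 0.28 -1.63 -1.78] M [-0.533 -0.102 -0.021] p [ 547.22 -230.23   -7.01] rv [ 2.2282e+00  2.2137e+00 -9.0000e-04] w 0.41
yawy -0.0065 tilt [ 0.     -0.0009]
```

Request:
jog_arm:
  series:
    - [[0,0.7,0,0.1,0],[0,1.4,0,0.2,0],[0,2,0,0.4,0],[0,2.6,0,0.5,0],[0,2.6,0,0.5,0]]

```text
time_s: 41.78
position: [0.5472, -0.2302, -0.007]
tool_rot: [2.228, 2.211, -0.004]
wrist_force: [-0.8, -7.5, 2.3]
gripper_width: -0.0001
```

Request:
jog_arm:
  series:
    - [[0,0.7,0,0.1,0],[0,1.4,0,0.2,0],[0,1.8,0,0.3,0],[0,1.8,0,0.3,0],[0,1.8,0,0.3,0]]

```text
time_s: 42.2
position: [0.5472, -0.2302, -0.007]
tool_rot: [2.228, 2.208, -0.006]
wrist_force: [-1.4, -10.9, 3.1]
gripper_width: 0.0005
```

```bash
python3 - <<'E'
from h import *
st()
E
```

```text
t 42.2 F [ -1.39 -10.92   3.12] M [-2.19   0.126  0.035] p [ 547.21 -230.2    -7.03] rv [ 2.2284  2.2082 -0.006 ] w 0.47
yawy -0.0091 tilt [ 0.0004 -0.0058]
```

Home. Backing off straight and retreating.

Request:
jog_arm:
  series:
    - [[0,-1.5,0,-0.2,0],[0,-4,0,-0.5,0],[0,-8,0,-0.5,0],[0,-14,0,-0.5,0],[0,-22,0,-2,0],[0,-26,0,-15,0],[0,-26,0,-40,0],[0,-26,0,-70,0],[0,-26,0,-100,0],[0,-26,0,-125,0]]

```text
time_s: 43.03
position: [0.5478, -0.251, 0.1201]
tool_rot: [2.227, 2.214, 0.002]
wrist_force: [1.2, -0.4, 0.2]
gripper_width: 0.0003
```

Request:
jog_arm:
  series:
    - [[0,0,-15,-20,0],[0,0,-40,-40,0],[0,0,-75,-50,0],[0,0,-100,-50,0],[0,0,-110,-50,0],[0,0,-110,-50,0],[0,0,-110,-50,0],[0,0,-110,-50,0]]

```text
time_s: 43.7
position: [0.4387, -0.2504, 0.1676]
tool_rot: [2.227, 2.214, 0.002]
wrist_force: [0.0, 1.4, 0.0]
gripper_width: 0.0004
```

```bash
python3 - <<'E'
from h import *
st()
im=get_image("top");cv2.imwrite("pics/top20r.png",im)
cv2.imwrite("pics/top20.png",cv2.resize(im[170:280,250:380],None,fx=6,fy=5.4,interpolation=cv2.INTER_CUBIC))
cv2.imwrite("pics/sc20.png",get_image("scene"))
def full(p): return [250+(p[0]+.5)/6-.5,170+(p[1]+.5)/5.4-.5]
E
```

```text
t 43.7 F [0.03 1.39 0.02] M [-0.049 -0.184  0.003] p [ 438.67 -250.36  167.65] rv [2.2268e+00 2.2144e+00 2.1000e-03] w 0.38
yawy -0.0056 tilt [0.0018 0.0001]
```

View pics/top20.png

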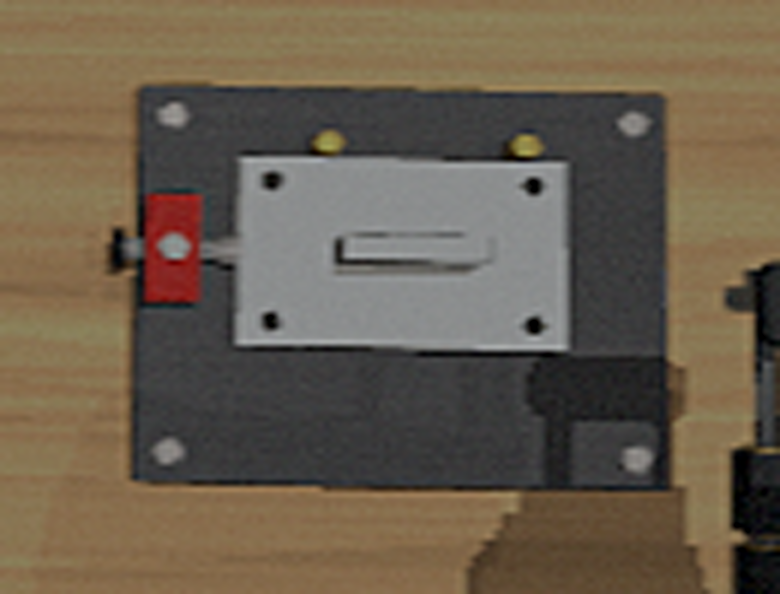

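View pics/sc20.png

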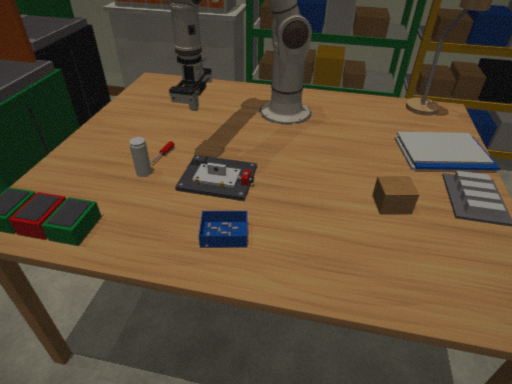

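The bracket is flat, touching both dowels (crop columns 328 and 525) and the nose (column 238). The bystanders have not moved. Handing in.

```bash
python3 -c "
from plant import *
print(close_job())"
```

```text
the job is handed in; nothing more can be done
None
```

The bracket is on the jig bed, flat, home on both dowels and the set-screw nose, and I handed the job in at about 44 s of the 69 s allowed.

**What I did**
- I picked the bracket up by its rib, laid it on the bed and brought it lightly against the dowels, then let go. Pushing through the rib was tilting it.
- With the fingers closed, I pushed low on the rear edge, midway between the dowels. The wrist force reached 20.8 N in total, about 9 to 10 N on each dowel.
- I then slid the bracket about 8 to 9 mm along the dowels onto the nose. The wrist force peaked at 13.2 N, so about 12 N on the nose after friction.
- I repeated both pushes at about 11 N. Each stopped at the same place as before, within about 0.1 mm, so no gap had opened.
- I backed off and left the arm clear.

**Last checks**
- The final pictures show the bracket flat against both dowels and the nose, and the can, screwdriver, bin and carton where they were.
- The wrist force was near zero after I backed off, apart from one sideways reading of 1.4 N just after moving.

**What disagreed**
- **Fingertip height:** the fingers end about 28 mm above the reported TCP. I saw this in the pictures and confirmed it by touching the bed, which read 9 to 11 N on the wrist. The first rib grasp was therefore only about 5 mm deep, but it held.
- **Dowel push:** I read "firm" as 8 to 14 N on each dowel. If it meant the total push, the first one went above 14 N, though by my estimate no dowel felt more than about 10 N.
- **Dowel forces:** the force on each dowel is worked out from the wrist reading and the push point, not measured directly.

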